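Pack fired samples into a latched sample case

ROBOT

A 7-joint arm with a two-finger parallel gripper is mounted at the origin on the work surface. World frame = base frame: x ahead of the robot, y to its left, z up, the work surface at z = 0. Lengths are in m, angles in rad, forces in N, time in s.
With the tool pointing down it reaches from about 0.425 to 0.875 m from the base axis. Payload 8.4 kg.
Tool frame: the origin (TCP) lies on the centre line of the jaws, within the pads' length; the fingertips stand 17 mm ahead of it and the grasp point (between the pads) lies 2 mm behind it; z points along the fingers, y is the line along which they close (so a half turn about z gives the same grasp; the last joint's range is limited). The gripper opens to 87 mm and grips with 3 to 60 N. Pads are 19 mm wide; open, the fingers measure 117 mm over their backs; the gripper's body (75 mm by 190 mm) begins 51 mm behind the grasp point.
Start: joints at [-1.383, 0.333, 0.04, 1.465, -0.013, 1.343, -0.059], TCP at [0.184, 0.623, 0.24] pointing down, gripper open.
Joint ranges: [-2.58, 2.58], [-0.38, 2.09], [-1.3, 1.39], [0.25, 2.4], [-1.5, 4.64], [0.08, 2.09], [-2.65, 2.65]. Speed limits (rad/s): [2.22, 2.22, 2.79, 2.79, 3.14, 3.14, 3.14].

INTERFACE

Orientations are given as a unit quaternion [w, x, y, z].
In Python, from workcell import manip gives the robot as it stands. The module is installed in compiled form; this text tells all that it offers.
- The arm moves only by the tool step_arm, never from a script. Its argument "increments" is a list of rows, each an object of numbers: "x", "y", "z": the shift along the world's x, y, z normalised to -1 to 1, where 1 is 300 mm; "wx", "wy", "wz": the turn, a rotation vector about the world's x, y, z normalised to -1 to 1, where 1 is 360 degrees; "jaw": the opening, from 0 (shut) to 1 (fully open). In form: [{"x": .., "y": .., "z": .., "wx": .., "wy": .., "wz": .., "jaw": ..}, ...]. A call has 1 to 5 rows; each row is the pose to reach, as a shift and turn from the pose commanded when the call began, turning the shorter way round; what a row does not reach only later rows make up. A row lasts 1/8 s, in which the tool goes at most 62.5 mm and 10.7 degrees, less where a joint would pass 70% of its speed; a pose out of reach is approached as far as the arm can. A call with a number of a shift or a turn outside -1 to 1 is refused whole. A call with a gripper value outside its range is refused whole. The fingers move at their own pace and stop on an object; "newtons" is the grip in N (left out, the last holds). Time passes only in rows, so rows that repeat a pose let the fingers close. It gives the time, the measured TCP pose, the force, the opening and the grip force at its end, in the units of the state.
- manip.read_state(): the state, without advancing time (a new reading comes with each control period).
- manip.capture(name): name is "scene" or "top" or "wrist"; returns a dict with "pixels" (384x512x3 uint8, blue, green, red), "mtx" (3x3 intrinsics, pixels), "position" and "orientation" of the camera in the world; the wrist camera has in their place "T_tool_cam" (4x4, takes a point from camera to tool coordinates, whose origin is the TCP and whose axes are the flange's). Camera axes: x right, y up, looking along -z (the intrinsics and any distortion apply to the point x, -y, -z); pixel columns grow to the right and rows downward; lengths in m; the calibration is good to about 2 mm. A picture is of the moment at which its call begins: read the wrist's pose just before it. There is no depth.
- manip.job_done(): hands the job in; it is judged then, once.
The state is a dict: "clock": time; "joint_positions": joint angles; "joint_velocities": joint speeds; "effort": joint torques, N m; "eef_pos": TCP position; "ee_rot": TCP orientation; "wrist_force": force on the tool from outside, world axes, zero at the start; "torque": the same for the moment, N m; "width": finger opening in m; "grip_force": force on a finger pad.
Only numpy, scipy, OpenCV 4.12 (cv2) and the standard library are available. Lean on these libraries where they do the work, as an engineer would, in place of code of your own. Each camera call takes 0.05 s, during which the arm holds its last target. There are 200 camera calls.

TASK

Pack the sample case: flip the toggle latch on its front fully open, lift the lid upright, and lay every fired disc and tile from the ware board flat and fully home in a foam cut-out of its own shape. Then shut the lid and snap the latch closed again. Don't knock over or shift the unfired cups, clay strips, brush or jar standing about.

Things in the scene. Friction and masses are not known exactly. Their poses are not given: they have to be found in the camera images.
- case: Grey sample case, fixed; 190 (x) x 300 (y) x 100 mm high when shut. Origin: centre of its underside; x from latch side (front, facing the robot) to hinge side, y left, z up. Lower shell 70 mm high, walls 4 mm. Its foam insert's top is 66 mm above the bench, with round cut-outs in the front row, square ones in the back row. Seated pieces stand 7 mm above the foam, 3 mm under the shut lid's pad.
- lid (a joint): Lid, 190 x 300 x 30 mm, 0.4 kg, carry handle 11 mm high on top. 0 shut, grows as its front edge rises, 1.57 upright, stop 1.92. Hinge line: along case y, 95 mm behind the case's middle, 70 mm above the bench. Friction hinge: stays at any angle; about 5 N at the front edge moves it. With the latch shut it has 1 mm of play. It will not shut on a piece that is not home.
- lid_pull (a point): Middle of the black thumb pull on the lid's front edge, near its left end: 24 mm wide (case y), 10 mm thick, sticking 26 mm out from the edge. Lid shut: 109 mm in front of the case's middle, 118 mm left, 84 mm above the bench (204 mm before the hinge line, 14 mm above it). Can be pinched across its 24 mm at every lid angle, turning between the fingers.
- latch (a joint): Over-centre latch lever, middle of the case front. 0 shut (hanging down flat on the front), grows as its tip swings out to the robot and up, 1.57 level, stop 2.2. Pivot: along case y, 107 mm in front of the case's middle, 56 mm above the bench. Springs shut below 1.0, open above 1.0 (up to 4 N at the tip). Its wire bail leaves the lid's keeper by itself, and takes it again if the lid is shut.
- latch_tip (a point): Point in the latch lever 40 mm from its pivot. The lever is a steel bar 24 mm wide (case y), 10 mm thick (middle 4 mm in front of the pivot when shut), reaching 50 mm down from the pivot. It may be pinched across its 24 mm, turning between the fingers, or pushed. The bail's wires run 15 mm to each side of the lever's middle, from 10 mm below the pivot (lever shut) upwards; the 30 mm next to the tip are free.
- round_cut0 (a point): Centre of the floor of a round cut-out, 53 mm across, 7 mm deep, 1 mm chamfer; front row, 50 mm before the case's middle, right as the robot sees it, 59 mm above the bench. Axes as the case's; neighbours are 84 mm apart.
- square_cut0 (a point): Centre of the floor of a square cut-out, 47 x 47 mm, square to the case, 7 mm deep, 1 mm chamfer; back row, 24 mm behind the case's middle, right as the robot sees it, 59 mm above the bench. Axes as the case's; neighbours are 84 mm apart.
- round_cut1 (a point): Centre of the floor of a round cut-out, 53 mm across, 7 mm deep, 1 mm chamfer; front row, 50 mm before the case's middle, middle as the robot sees it, 59 mm above the bench. Axes as the case's; neighbours are 84 mm apart.
- square_cut1 (a point): Centre of the floor of a square cut-out, 47 x 47 mm, square to the case, 7 mm deep, 1 mm chamfer; back row, 24 mm behind the case's middle, middle as the robot sees it, 59 mm above the bench. Axes as the case's; neighbours are 84 mm apart.
- round_cut2 (a point): Centre of the floor of a round cut-out, 53 mm across, 7 mm deep, 1 mm chamfer; front row, 50 mm before the case's middle, left as the robot sees it, 59 mm above the bench. Axes as the case's; neighbours are 84 mm apart.
- square_cut2 (a point): Centre of the floor of a square cut-out, 47 x 47 mm, square to the case, 7 mm deep, 1 mm chamfer; back row, 24 mm behind the case's middle, left as the robot sees it, 59 mm above the bench. Axes as the case's; neighbours are 84 mm apart.
- disc0: Fired sample piece, off-white glazed: round, 50 mm across, 14 mm thick, about 55 g. Origin: its middle; z along its thickness; both faces alike. May be absent. Starts flat on the ware board, a fixed wooden board 360 x 180 mm, 18 mm thick, left or right of the case.
- tile0: Fired sample piece, off-white glazed: square, 44 x 44 mm, 14 mm thick, about 55 g. Origin: its middle; x and y along its sides, z along its thickness; both faces alike. May be absent. Starts flat on the ware board, a fixed wooden board 360 x 180 mm, 18 mm thick, left or right of the case.
- disc1: Fired sample piece, off-white glazed: round, 50 mm across, 14 mm thick, about 55 g. Origin: its middle; z along its thickness; both faces alike. May be absent. Starts flat on the ware board, a fixed wooden board 360 x 180 mm, 18 mm thick, left or right of the case.
- tile1: Fired sample piece, off-white glazed: square, 44 x 44 mm, 14 mm thick, about 55 g. Origin: its middle; x and y along its sides, z along its thickness; both faces alike. May be absent. Starts flat on the ware board, a fixed wooden board 360 x 180 mm, 18 mm thick, left or right of the case.
- disc2: Fired sample piece, off-white glazed: round, 50 mm across, 14 mm thick, about 55 g. Origin: its middle; z along its thickness; both faces alike. May be absent. Starts flat on the ware board, a fixed wooden board 360 x 180 mm, 18 mm thick, left or right of the case.
- tile2: Fired sample piece, off-white glazed: square, 44 x 44 mm, 14 mm thick, about 55 g. Origin: its middle; x and y along its sides, z along its thickness; both faces alike. May be absent. Starts flat on the ware board, a fixed wooden board 360 x 180 mm, 18 mm thick, left or right of the case.
- cup0: Bystander: unfired clay cup standing mouth down, 77 mm across, 92 mm high, on a plaster bat (18 mm thick) at the side of the case away from the ware board. Origin: centre of its mouth, at the bottom.
- cup1: Bystander: unfired clay cup standing mouth down, 77 mm across, 92 mm high, on a plaster bat (18 mm thick) at the side of the case away from the ware board. Origin: centre of its mouth, at the bottom.
- cup2: Bystander: unfired clay cup standing mouth down, 77 mm across, 92 mm high, on a plaster bat (18 mm thick) at the side of the case away from the ware board. Origin: centre of its mouth, at the bottom.
- handle_strip0: Bystander: unfired clay strip bent to an S, about 67 x 47 mm, 11 mm high, at the far end of the ware board. Origin: centre of its underside.
- handle_strip1: Bystander: unfired clay strip bent to an S, about 67 x 47 mm, 11 mm high, at the far end of the ware board. Origin: centre of its underside.
- brush: Bystander: glaze brush lying on the bench, 170 mm long. Origin: middle of its underside.
- glaze_jar: Bystander: white jar with a white cap, 64 mm across, 85 mm high, behind the case. Origin: centre of its underside.

How it is judged:
By the outcome, as a careful person would: the job done as asked, in the order asked, and still so for the second after the job is handed in, with the robot touching nothing.
Of disc0, disc1, disc2, tile0, tile1, tile2 only 3 to 6 are there at a start; the rules pass over those that are not, and their reading is None.
At some moment in a run one of disc0, disc1, disc2, tile0, tile1, tile2 may be knocked a few centimetres aside while the robot is not near it.
Once in a run the grip may slacken for a moment while it holds something.
It also fails if it takes over 210 s, if anything falls off the work surface, if the arm or the gripper's body presses on something with over 40 N, if the wrist force passes 120 N, or if a joint passes its speed limit or range.

## Working session

There is one attempt and no reset: what is moved stays moved. The work goes in short steps, Python scripts to look and compute and a tool call to move; the robot and the scene stay as the last step left them, time stands still between calls to the robot, and variables do not carry over. Pictures are saved under pics/ and viewed, at most 14 in all, crops included, and the job is handed in when it is done.

Besides the shell and the picture viewer there is one more tool, called by a JSON object that holds its "op" and its "data". step_arm: Moves the arm, as the interface text tells. Its arguments: {"type":"object","properties":{"increments":{"type":"array","items":{"type":"object","properties":{"x":{"type":"number"},"y":{"type":"number"},"z":{"type":"number"},"wx":{"type":"number"},"wy":{"type":"number"},"wz":{"type":"number"},"jaw":{"type":"number"}}}},"newtons":{"type":"number"}},"required":["increments"]}

```bash
mkdir -p pics
cat > h.py <<'E'
import numpy as np, cv2
from workcell import manip
from scipy.spatial.transform import Rotation as R
def rot(q): return R.from_quat([q[1],q[2],q[3],q[0]]).as_matrix()
def cap(name,fn=None):
    s=manip.read_state(); c=manip.capture(name)
    if name=="wrist":
        T=np.eye(4);T[:3,:3]=rot(s["ee_rot"]);T[:3,3]=s["eef_pos"];T=T@np.array(c["T_tool_cam"])
        c["Rm"]=T[:3,:3];c["p"]=T[:3,3]
    else: c["Rm"]=rot(c["orientation"]);c["p"]=np.array(c["position"])
    c["K"]=np.array(c["mtx"]); c["im"]=np.array(c["pixels"])
    if fn: cv2.imwrite("pics/"+fn,c["im"])
    return c
def ray(c,uv,z):
    uv=np.atleast_2d(uv).astype(float); d=np.c_[uv,np.ones(len(uv))]@np.linalg.inv(c["K"]).T
    d=d*[1,-1,-1]@c["Rm"].T
    return c["p"]+d*((z-c["p"][2])/d[:,2])[:,None]
def proj(c,P):
    q=(np.atleast_2d(P)-c["p"])@c["Rm"]*[1,-1,-1]; q=q@c["K"].T
    return q[:,:2]/q[:,2:]
E
python3 - <<'E'
from h import *
a=cap("scene","scene0.png");b=cap("top","top0.png");c=cap("wrist","wrist0.png")
print(a["p"],b["p"],c["p"],[k for k in a]); print(b["K"],a["K"])
s=manip.read_state();print(s["eef_pos"],s["ee_rot"],s["width"],s["clock"],rot(s["ee_rot"]))
E
```

```text
[ 1.41437575 -0.21182585  0.72232024] [0.5011042  0.00366193 1.22830807] [0.10476982 0.64835916 0.38514772] ['pixels', 'mtx', 'position', 'orientation', 'Rm', 'p', 'K', 'im']
[[466.69285681   0.         260.95745684]
 [  0.         466.69285681 193.9919983 ]
 [  0.           0.           1.        ]] [[404.61478305   0.         256.90731182]
 [  0.         404.61478305 194.01506678]
 [  0.           0.           1.        ]]
[0.18378205 0.62310501 0.23886619] [-5.14347029e-05  1.42910761e-01  9.89735371e-01 -6.37775435e-04] 0.08722764660227836 0.15 [[-9.59153023e-01  2.82887605e-01 -2.84103435e-04]
 [ 2.82887736e-01  9.59152215e-01 -1.24775667e-03]
 [-8.04764562e-05 -1.27715896e-03 -9.99999181e-01]]
```

View pics/top0.png

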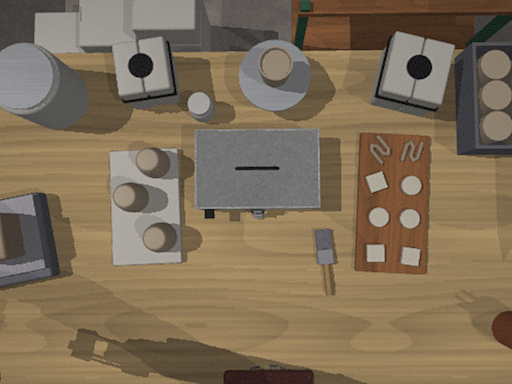

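View pics/scene0.png

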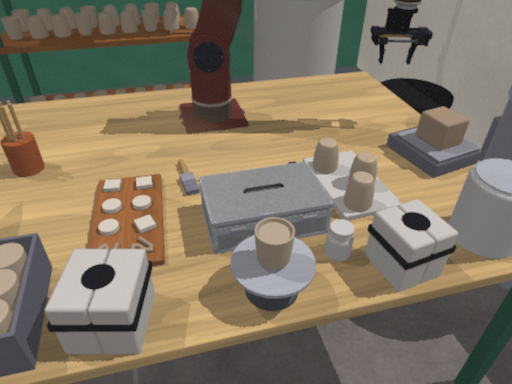

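```bash
cat >> h.py <<'E'
def pieces(c,roi=(355,130,430,275),zt=0.032):
    im=c["im"];h=cv2.cvtColor(im,cv2.COLOR_BGR2HSV)
    m=((h[...,1]<75)&(h[...,2]>140)).astype(np.uint8)*255
    k=np.zeros_like(m);x0,y0,x1,y1=roi;k[y0:y1,x0:x1]=m[y0:y1,x0:x1]
    out=[]
    for q in cv2.findContours(k,cv2.RETR_EXTERNAL,cv2.CHAIN_APPROX_NONE)[0]:
        if cv2.contourArea(q)<120: continue
        P=ray(c,q[:,0,:],zt)[:,:2].astype(np.float32)*1000
        r=cv2.minAreaRect(P); A=cv2.contourArea(P); fill=A/(r[1][0]*r[1][1])
        (cx,cy),rad=cv2.minEnclosingCircle(P)
        out.append((np.round(r[0],1),np.round(r[1],1),round(r[2],1),round(A),round(A/(np.pi*rad*rad),2)))
    return out
E
python3 - <<'E'
from h import *
c=cap("top")
for p in pieces(c): print(p)
h=cv2.cvtColor(c["im"],cv2.COLOR_BGR2HSV)
for uv in [(220,190),(300,140),(257,204),(257,213),(330,190),(190,160),(376,182)]: print(uv,h[uv[1],uv[0]])
m=np.zeros(h.shape[:2],np.uint8); m[122:222,186:330]=((h[...,1]<45)*255)[122:222,186:330]
m=cv2.morphologyEx(m,cv2.MORPH_OPEN,np.ones((15,15)))
q=max(cv2.findContours(m,cv2.RETR_EXTERNAL,cv2.CHAIN_APPROX_NONE)[0],key=cv2.contourArea)
P=ray(c,q[:,0,:],0.1)[:,:2].astype(np.float32)*1000
print(cv2.minAreaRect(P)); print(cv2.boxPoints(cv2.minAreaRect(P)))
# pull: black
d=np.zeros(h.shape[:2],np.uint8); d[205:222,190:225]=((h[...,2]<50)*255)[205:222,190:225]
ys,xs=np.nonzero(d);print("pull",xs.min(),xs.max(),ys.min(),ys.max(), ray(c,(xs.mean(),ys.mean()),.084))
cv2.imwrite("pics/crop.png",cv2.resize(c["im"][115:285,180:440],None,fx=3,fy=3,interpolation=cv2.INTER_CUBIC))
E
```

```text
(array([ 407.3, -361.8]), array([44.4, 43.6]), 82.7, 1703, 0.66)
(array([ 416.7, -273.9]), array([43.5, 43. ]), 89.8, 1658, 0.65)
(array([ 502.7, -361.9]), array([46.4, 47.2]), 44.3, 1716, 0.9)
(array([ 508.1, -283.2]), array([46.5, 47.2]), 44.4, 1740, 0.9)
(array([ 588.3, -367.6]), array([45.9, 46.5]), 88.8, 1723, 0.89)
(array([ 597.9, -279. ]), array([42.9, 44.4]), 18.2, 1690, 0.64)
(220, 190) [  0   6 120]
(300, 140) [120   2 115]
(257, 204) [  0   0 109]
(257, 213) [107  26  68]
(330, 190) [ 21  99 103]
(190, 160) [ 19 101  86]
(376, 182) [ 18  33 177]
((625.3969116210938, 25.14519500732422), (197.0950927734375, 302.1441345214844), 0.21245238184928894)
[[ 526.28986   175.8508  ]
 [ 527.4102   -126.291245]
 [ 724.50397  -125.56041 ]
 [ 723.3836    176.58163 ]]
pull 205 213 209 217 [[0.51804831 0.14385785 0.084     ]]
```

View pics/crop.png

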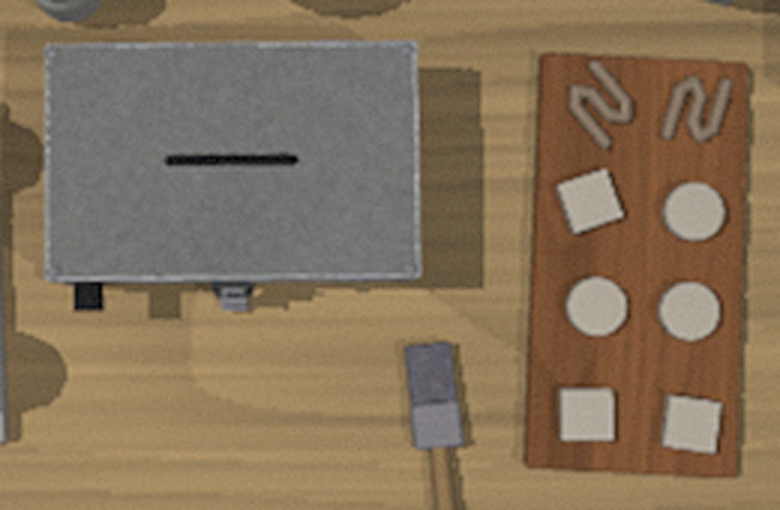

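Run:
```python
from h import *
c=cap("wrist");print(np.array(c["T_tool_cam"]).round(3),c["K"].round(1))
```

```text
[[ 0.     0.954  0.3    0.083]
 [ 1.    -0.     0.     0.002]
 [ 0.     0.3   -0.954 -0.146]
 [ 0.     0.     0.     1.   ]] [[278.4   0.  249.2]
 [  0.  278.4 192.6]
 [  0.    0.    1. ]]
```

{"op": "step_arm", "data": {"increments": [{"x": 0.2, "y": -0.2}, {"x": 0.4, "y": -0.4, "wz": 0.02}, {"x": 0.6, "y": -0.6, "wz": 0.046}, {"x": 0.8, "y": -0.8, "wz": 0.046}, {"x": 1.0, "y": -1.0, "z": 0.2, "wz": 0.046}]}}

```text
invalid input
```

{"op": "step_arm", "data": {"increments": [{"y": -0.2}, {"y": -0.4}, {"y": -0.6}, {"y": -0.8}, {"y": -1.0, "x": 0.1}]}}

```text
invalid input
```

{"op": "step_arm", "data": {"increments": [{}, {}]}}

```text
invalid input
```

Run:
```python
from h import *
c=cap("wrist","w1.png");s=manip.read_state();print(s["clock"],s["eef_pos"],rot(s["ee_rot"]).round(3))
```

```text
0.3 [0.18383045 0.62330873 0.23925128] [[-0.959  0.283 -0.   ]
 [ 0.283  0.959 -0.001]
 [-0.    -0.001 -1.   ]]
```

View pics/w1.png

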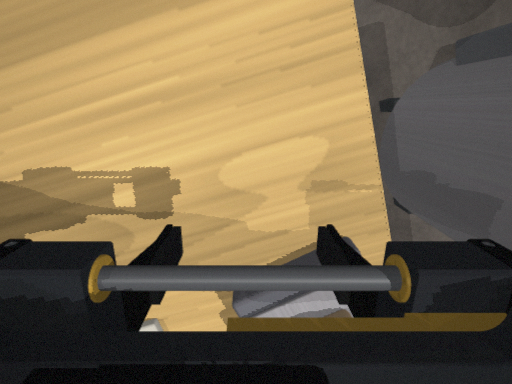

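{"op": "step_arm", "data": {"increments": [{"x": 0.2, "y": -0.2, "z": 0, "wx": 0, "wy": 0, "wz": 0.02, "jaw": 1}, {"x": 0.4, "y": -0.4, "z": 0, "wx": 0, "wy": 0, "wz": 0.046, "jaw": 1}, {"x": 0.6, "y": -0.6, "z": 0, "wx": 0, "wy": 0, "wz": 0.046, "jaw": 1}, {"x": 0.8, "y": -0.8, "z": 0.1, "wx": 0, "wy": 0, "wz": 0.046, "jaw": 1}, {"x": 1.0, "y": -1.0, "z": 0.2, "wx": 0, "wy": 0, "wz": 0.046, "jaw": 1}]}}

```text
clock: 0.92
eef_pos: [0.4035, 0.403, 0.2682]
ee_rot: [-0.0, -0.001, 1.0, -0.0]
wrist_force: [1.1, 0.8, 0.6]
width: 0.087
grip_force: 0.0
```

{"op": "step_arm", "data": {"increments": [{"x": 0.1, "y": -0.2, "z": 0, "wx": 0, "wy": 0, "wz": 0, "jaw": 1}, {"x": 0.2, "y": -0.4, "z": 0, "wx": 0, "wy": 0, "wz": 0, "jaw": 1}, {"x": 0.3, "y": -0.6, "z": 0, "wx": 0, "wy": 0, "wz": 0, "jaw": 1}, {"x": 0.35, "y": -0.8, "z": 0, "wx": 0, "wy": 0, "wz": 0, "jaw": 1}, {"x": 0.35, "y": -1.0, "z": 0, "wx": 0, "wy": 0, "wz": 0, "jaw": 1}]}}

```text
clock: 1.55
eef_pos: [0.5076, 0.1125, 0.2681]
ee_rot: [0.0, -0.001, 1.0, -0.0]
wrist_force: [0.7, -1.0, 0.4]
width: 0.0868
grip_force: 0.0
```

{"op": "step_arm", "data": {"increments": [{"x": 0, "y": -0.1, "z": 0, "wx": 0, "wy": 0, "wz": 0, "jaw": 1}, {"x": 0, "y": -0.1, "z": 0, "wx": 0, "wy": 0, "wz": 0, "jaw": 1}, {"x": 0, "y": -0.1, "z": 0, "wx": 0, "wy": 0, "wz": 0, "jaw": 1}]}}

```text
clock: 1.92
eef_pos: [0.5069, 0.0857, 0.2682]
ee_rot: [0.0, -0.002, 1.0, 0.0]
wrist_force: [-0.5, 0.1, 0.1]
width: 0.0868
grip_force: 0.0
```

Run:
```python
from h import *
c=cap("wrist","w2.png");s=manip.read_state();print(s["clock"],s["eef_pos"],rot(s["ee_rot"]).round(3),s["wrist_force"])
```

```text
1.975 [0.50684133 0.08608104 0.26806131] [[-1.    -0.004 -0.   ]
 [-0.004  1.     0.   ]
 [ 0.     0.    -1.   ]] [-0.20106944  0.15208353 -0.66659234]
```

View pics/w2.png

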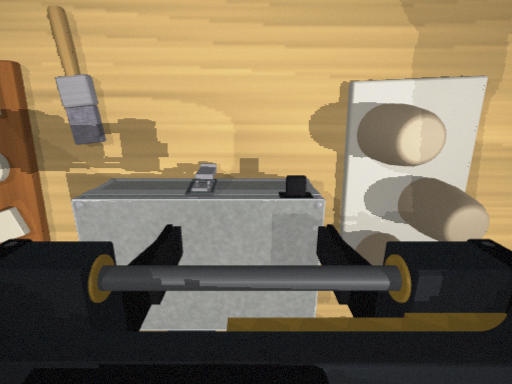

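Run:
```python
from h import *
c=cap("wrist")
im=c["im"];g=cv2.cvtColor(im,cv2.COLOR_BGR2GRAY).astype(int)
print(g[190:206,250],g[190:206,120]); print(g[215,66:86],g[215,314:334]); print(g[205,66:86],g[205,314:334])
d=(g<40);d[:170]=0;d[205:]=0;d[:,:275]=0;d[:,320:]=0
ys,xs=np.nonzero(d);print(xs.min(),xs.max(),ys.min(),ys.max())
for r in range(174,200):print(r,''.join('#' if v else '.' for v in d[r,275:320]), g[r,185:225:3])
```

```text
[101 105 104 107 127 106  93 104 106 170 195 189 159 149 149 150] [104 105 106 100 125  90  89 103 101 177 193 184 157 155 153 156]
[183 185 185 187 186 183 184 186 185 185 175 151 154 151 152 152 149 151
 145 145] [158 160 158 158 157 156 159 189 207 186 167 163 162 161 160 164 161 162
 163 144]
[182 184 183 184 182 184 185 173 143 152 163 167 163 165 169 165 150 143
 144 144] [133 142 146 157 171 182 192 179 181 206 188 173 171 171 169 172 171 174
 173 154]
279 311 176 197
174 ............................................. [135 136 136 143 137 143 142 138 140 118 112 111 112 120]
175 ............................................. [136 136 133 127 160 167 165 159 162 131 107 111 109 102]
176 .............################................ [133 133 130 132 162 169 163 165 165 140 109 110 112 103]
177 ............##################............... [130 130 129 131 162 165 164 161 169 138 110 111 107 101]
178 ...........#################.#............... [115 112 114 106 122 167 159 163 165 142  82 104  98  97]
179 ...........###################............... [111 105 101  65  76  89  88  
[... 1473 characters left out ...]
........ [ 64  61  86  87  84  89  87  88  89  82 100 102 103 103]
194 ....###############################.......... [ 88  81  83  84  86  86  82  82  85  89 109 128 130 131]
195 ....################################......... [ 89  74  68  67  72  72  67  64  67  75  95 101 100 104]
196 .....################################........ [90 87 84 85 87 84 87 85 86 86 94 93 91 96]
197 .....################################........ [104 110 109 108  97  95  98  99 100 103 107 103 103 102]
198 ............................................. [106 102 108 106 100 102 105 103  95 104 102 104 100 108]
199 ............................................. [183 187 184 186 184 183 189 184 167 166 167 167 169 165]
```

Run:
```python
from h import *
c=cap("wrist")
print("front edge",ray(c,[(250,198.5),(120,198.5)],.1)); print("ends",ray(c,[(76,215),(322,207),(323,207)],.1))
print("pull front", ray(c,[(285.5,178),(304.5,178)],.089),ray(c,[(295,175.5)],.089),ray(c,[(295,175.5)],.079))
print("latch lever cols",ray(c,[(196,177),(214,177)],.05))
```

```text
front edge [[ 0.53044837  0.08883243  0.1       ]
 [ 0.53117374 -0.0661391   0.1       ]]
ends [[ 0.55258869 -0.12245186  0.1       ]
 [ 0.54083444  0.17552951  0.1       ]
 [ 0.54082879  0.17673268  0.1       ]]
pull front [[0.50788503 0.13152975 0.089     ]
 [0.50777862 0.15443055 0.089     ]] [[0.50473395 0.14281343 0.089     ]] [[0.50720177 0.14451356 0.079     ]]
latch lever cols [[0.51705769 0.01605823 0.05      ]
 [0.51694494 0.04033364 0.05      ]]
```

{"op": "step_arm", "data": {"increments": [{"x": -0.03, "y": -0.1, "z": 0, "wx": 0, "wy": -0.028, "wz": 0, "jaw": 0.5}, {"x": -0.06, "y": -0.197, "z": -0.05, "wx": 0, "wy": -0.056, "wz": 0, "jaw": 0.5}, {"x": -0.1, "y": -0.197, "z": -0.1, "wx": 0, "wy": -0.083, "wz": 0, "jaw": 0.5}, {"x": -0.123, "y": -0.197, "z": -0.2, "wx": 0, "wy": -0.111, "wz": 0, "jaw": 0.5}, {"x": -0.123, "y": -0.197, "z": -0.3, "wx": 0, "wy": -0.111, "wz": 0, "jaw": 0.5}]}}

```text
clock: 2.7
eef_pos: [0.4836, 0.0413, 0.2237]
ee_rot: [0.273, -0.01, 0.962, 0.018]
wrist_force: [-0.5, 1.2, 0.2]
width: 0.0469
grip_force: 0.0
```

```bash
cat > st.py <<'E'
from h import *
s=manip.read_state();r=rot(s["ee_rot"]);print(round(s["clock"],2),np.round(s["eef_pos"],4),"tilt",np.degrees(np.arctan2(r[0,2],-r[2,2])).round(2),"yaw",np.degrees(np.arctan2(-r[0,1],r[1,1])).round(2),np.round(s["wrist_force"],1),round(s["width"],4),round(s["grip_force"],1),np.round(s["joint_positions"],2))
E
python3 st.py
```

```text
2.7 [0.4836 0.0413 0.2237] tilt 31.7 yaw 1.7 [-0.5  1.2  0.2] 0.0469 0.0 [-0.06 -0.36 -0.14  2.29  0.03  0.66  1.37]
```

{"op": "step_arm", "data": {"increments": [{"x": 0.03, "y": -0.047, "z": -0.1, "wx": 0, "wy": 0, "wz": 0, "jaw": 0.5}, {"x": 0.03, "y": -0.047, "z": -0.25, "wx": 0, "wy": 0, "wz": -0.004, "jaw": 0.5}, {"x": 0.02, "y": -0.047, "z": -0.35, "wx": 0, "wy": -0.01, "wz": -0.004, "jaw": 0.5}, {"x": 0.02, "y": -0.047, "z": -0.35, "wx": 0, "wy": -0.02, "wz": -0.004, "jaw": 0.5}]}}

```text
clock: 3.2
eef_pos: [0.4899, 0.0378, 0.1574]
ee_rot: [0.288, -0.004, 0.957, 0.03]
wrist_force: [-0.1, 0.3, 1.4]
width: 0.0434
grip_force: 0.0
```

```bash
python3 st.py
```

```text
3.2 [0.4899 0.0378 0.1574] tilt 33.5 yaw 1.46 [-0.1  0.3  1.4] 0.0434 0.0 [ 0.36 -0.29 -0.49  2.38 -0.26  0.43  1.64]
```

{"op": "step_arm", "data": {"increments": [{"x": 0.02, "y": -0.036, "z": -0.05, "wx": 0, "wy": 0.0125, "wz": -0.004, "jaw": 0.45}, {"x": 0.02, "y": -0.036, "z": -0.15, "wx": 0, "wy": 0.0125, "wz": -0.004, "jaw": 0.45}, {"x": 0.02, "y": -0.036, "z": -0.22, "wx": 0, "wy": 0.0125, "wz": -0.004, "jaw": 0.45}, {"x": 0.02, "y": -0.036, "z": -0.22, "wx": 0, "wy": 0.0125, "wz": -0.004, "jaw": 0.45}]}}

```text
clock: 3.7
eef_pos: [0.4951, 0.0259, 0.0906]
ee_rot: [0.249, 0.01, 0.968, 0.026]
wrist_force: [0.9, -0.6, -0.3]
width: 0.0394
grip_force: 0.0
```

```bash
python3 st.py
```

```text
3.7 [0.4951 0.0259 0.0906] tilt 28.93 yaw -0.35 [ 0.9 -0.6 -0.3] 0.0394 0.0 [ 0.46 -0.11 -0.59  2.38 -0.1   0.34  1.49]
```

{"op": "step_arm", "data": {"increments": [{"x": -0.005, "y": 0.003, "z": -0.08, "wx": -0.0087, "wy": 0, "wz": 0, "jaw": 0.45}, {"x": 0.005, "y": 0.003, "z": -0.15, "wx": -0.0087, "wy": 0, "wz": 0, "jaw": 0.45}, {"x": 0.054, "y": 0.003, "z": -0.197, "wx": -0.0087, "wy": 0, "wz": 0, "jaw": 0.45}, {"x": 0.054, "y": 0.003, "z": -0.197, "wx": -0.0087, "wy": 0, "wz": 0, "jaw": 0.45}, {"x": 0.054, "y": 0.003, "z": -0.197, "wx": -0.0087, "wy": 0, "wz": 0, "jaw": 0.45}]}}

```text
clock: 4.32
eef_pos: [0.5132, 0.0262, 0.0337]
ee_rot: [0.252, 0.003, 0.968, -0.001]
wrist_force: [-0.7, 0.1, 0.4]
width: 0.039
grip_force: 0.0
```

```bash
python3 st.py; python3 -c "
from h import *
cap('top','t2.png');im=cv2.imread('pics/t2.png');cap('scene','s2.png')"
```

```text
4.33 [0.5132 0.0262 0.0337] tilt 29.14 yaw -0.41 [-0.7  0.1  0.4] 0.039 0.0 [ 0.66  0.11 -0.88  2.38  0.77  0.26  0.66]
```

{"op": "step_arm", "data": {"increments": [{"x": 0, "y": 0, "z": 0, "wx": 0, "wy": 0, "wz": 0, "jaw": 0}, {"x": 0, "y": 0, "z": 0, "wx": 0, "wy": 0, "wz": 0, "jaw": 0}, {"x": 0, "y": 0, "z": 0, "wx": 0, "wy": 0, "wz": 0, "jaw": 0}], "newtons": 30}}

```text
clock: 4.8
eef_pos: [0.5126, 0.0248, 0.0334]
ee_rot: [0.251, 0.004, 0.968, -0.002]
wrist_force: [-1.1, -5.4, 4.0]
width: 0.0237
grip_force: 30.0
```

```bash
python3 st.py
```

```text
4.8 [0.5126 0.0248 0.0334] tilt 29.11 yaw -0.51 [-1.1 -5.4  4. ] 0.0237 30.0 [ 0.66  0.11 -0.88  2.38  0.78  0.26  0.66]
```

{"op": "step_arm", "data": {"increments": [{"x": -0.033, "y": -0.003, "z": 0.009, "wx": 0, "wy": 0.014, "wz": 0, "jaw": 0}, {"x": -0.059, "y": -0.003, "z": 0.03, "wx": 0, "wy": 0.028, "wz": 0, "jaw": 0}, {"x": -0.078, "y": -0.003, "z": 0.06, "wx": 0, "wy": 0.042, "wz": 0, "jaw": 0}, {"x": -0.084, "y": -0.003, "z": 0.086, "wx": 0, "wy": 0.053, "wz": 0, "jaw": 0}, {"x": -0.084, "y": -0.003, "z": 0.086, "wx": 0, "wy": 0.053, "wz": 0, "jaw": 0}]}}

```text
clock: 5.42
eef_pos: [0.4868, 0.0248, 0.0585]
ee_rot: [0.087, 0.003, 0.996, -0.002]
wrist_force: [-3.0, -3.4, 0.7]
width: 0.0233
grip_force: 30.0
```

```bash
python3 st.py
```

```text
5.42 [0.4868 0.0248 0.0585] tilt 9.93 yaw -0.41 [-3.  -3.4  0.7] 0.0233 30.0 [ 0.82  0.2  -1.03  2.15  0.31  0.74  1.16]
```

{"op": "step_arm", "data": {"increments": [{"x": 0, "y": -0.003, "z": 0.036, "wx": 0, "wy": 0, "wz": 0, "jaw": 0}, {"x": 0.008, "y": -0.003, "z": 0.061, "wx": 0, "wy": 0.014, "wz": 0, "jaw": 0}, {"x": 0.023, "y": -0.003, "z": 0.083, "wx": 0, "wy": 0.028, "wz": 0, "jaw": 0}, {"x": 0.023, "y": -0.003, "z": 0.083, "wx": 0, "wy": 0.028, "wz": 0, "jaw": 0}]}}

```text
clock: 5.92
eef_pos: [0.4938, 0.0247, 0.0844]
ee_rot: [-0.002, 0.003, 1.0, -0.002]
wrist_force: [-10.0, -2.5, 12.9]
width: 0.0233
grip_force: 30.0
```

{"op": "step_arm", "data": {"increments": [{"x": 0, "y": 0, "z": 0, "wx": 0, "wy": 0, "wz": 0, "jaw": 0.6}, {"x": 0, "y": 0, "z": 0, "wx": 0, "wy": 0, "wz": 0, "jaw": 0.6}, {"x": 0, "y": 0, "z": 0.15, "wx": 0, "wy": 0, "wz": 0, "jaw": 0.6}, {"x": 0, "y": 0, "z": 0.35, "wx": 0, "wy": 0, "wz": 0, "jaw": 0.6}, {"x": 0, "y": 0, "z": 0.5, "wx": 0, "wy": 0, "wz": 0, "jaw": 0.6}]}}

```text
clock: 6.55
eef_pos: [0.4947, 0.0249, 0.2364]
ee_rot: [0.001, 0.003, 1.0, -0.002]
wrist_force: [1.4, -0.5, 0.4]
width: 0.0512
grip_force: 0.0
```

```bash
python3 st.py; python3 -c "
from h import *
c=cap('wrist','w3.png')"
```

```text
6.55 [0.4947 0.0249 0.2364] tilt 0.14 yaw -0.31 [ 1.4 -0.5  0.4] 0.0512 0.0 [ 0.9   0.12 -1.1   1.8   0.11  1.29  1.34]
```

View pics/w3.png

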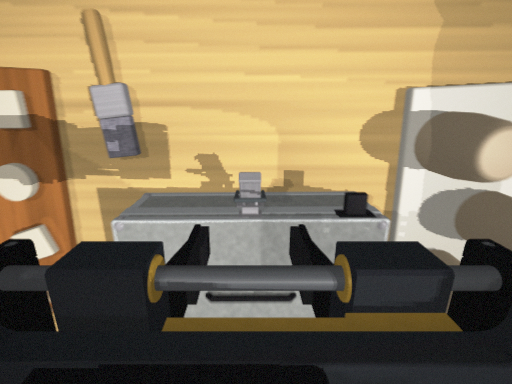

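Run:
```python
from h import *
c=cap('wrist')
print("open tip",proj(c,[[.6265-.147,.026,.085],[.5195,.026,.056]]),"shut tip",proj(c,[[.5155,.026,.006]]), proj(c,[[.5175,.1445,.084]]))
im=c["im"]; cv2.imwrite("pics/w3c.png",cv2.resize(im[150:245,180:400],None,fx=3.5,fy=3.5,interpolation=cv2.INTER_CUBIC))
```

```text
open tip [[248.74844147 165.54579971]
 [249.06869938 191.98260743]] shut tip [[249.26805375 178.50790493]] [[352.10109641 197.51596918]]
```

View pics/w3c.png

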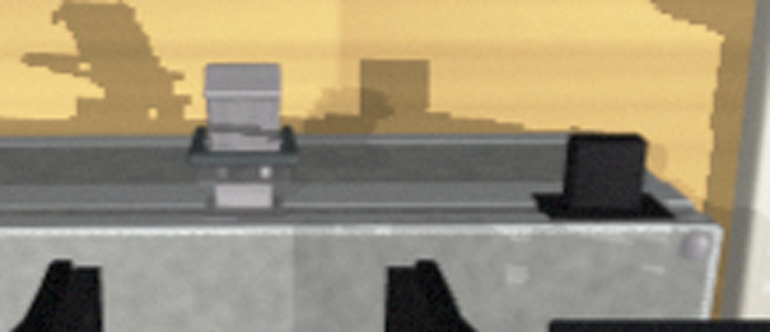

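{"op": "step_arm", "data": {"increments": [{"x": 0.03, "y": 0.2, "z": 0, "wx": 0, "wy": 0, "wz": 0.0015, "jaw": 0.5}, {"x": 0.076, "y": 0.397, "z": -0.1, "wx": 0, "wy": 0, "wz": 0.0015, "jaw": 0.5}, {"x": 0.076, "y": 0.397, "z": -0.3, "wx": 0, "wy": 0, "wz": 0.0015, "jaw": 0.5}, {"x": 0.076, "y": 0.397, "z": -0.481, "wx": 0, "wy": 0, "wz": 0.0015, "jaw": 0.5}, {"x": 0.076, "y": 0.397, "z": -0.481, "wx": 0, "wy": 0, "wz": 0.0015, "jaw": 0.5}]}}

```text
clock: 7.28
eef_pos: [0.5141, 0.143, 0.0861]
ee_rot: [-0.004, -0.002, 1.0, -0.002]
wrist_force: [0.3, -0.6, 1.0]
width: 0.0437
grip_force: 0.0
```

{"op": "step_arm", "data": {"increments": [{"x": 0, "y": 0, "z": 0, "wx": 0, "wy": 0, "wz": 0, "jaw": 0}, {"x": 0, "y": 0, "z": 0, "wx": 0, "wy": 0, "wz": 0, "jaw": 0}, {"x": 0, "y": 0, "z": 0, "wx": 0, "wy": 0, "wz": 0, "jaw": 0}], "newtons": 35}}

```text
clock: 7.65
eef_pos: [0.5183, 0.1428, 0.0914]
ee_rot: [0.001, -0.001, 1.0, -0.002]
wrist_force: [-2.2, -2.4, 9.7]
width: 0.0239
grip_force: 35.0
```

```bash
python3 st.py
```

```text
7.65 [0.5183 0.1428 0.0914] tilt 0.12 yaw 0.13 [-2.2 -2.4  9.7] 0.0239 35.0 [ 0.52  0.43 -1.04  1.87  0.43  1.08  0.88]
```

{"op": "step_arm", "data": {"increments": [{"x": 0.012, "y": 0, "z": 0.088, "wx": 0, "wy": 0, "wz": 0, "jaw": 0}, {"x": 0.035, "y": 0, "z": 0.174, "wx": 0, "wy": 0, "wz": 0, "jaw": 0}, {"x": 0.07, "y": 0, "z": 0.257, "wx": 0, "wy": 0, "wz": 0, "jaw": 0}, {"x": 0.114, "y": 0, "z": 0.334, "wx": 0, "wy": 0, "wz": 0, "jaw": 0}, {"x": 0.169, "y": 0, "z": 0.404, "wx": 0, "wy": 0, "wz": 0, "jaw": 0}]}}

```text
clock: 8.28
eef_pos: [0.5667, 0.1428, 0.2114]
ee_rot: [-0.002, -0.002, 1.0, -0.003]
wrist_force: [-0.7, 1.1, -7.7]
width: 0.0234
grip_force: 36.5
```

```bash
python3 st.py
```

```text
8.28 [0.5667 0.1428 0.2114] tilt -0.18 yaw 0.19 [-0.7  1.1 -7.7] 0.0234 36.5 [ 0.52  0.41 -1.07  1.62  0.37  1.33  0.97]
```

{"op": "step_arm", "data": {"increments": [{"x": 0.063, "y": 0, "z": 0.063, "wx": 0, "wy": 0, "wz": 0, "jaw": 0}, {"x": 0.134, "y": 0, "z": 0.117, "wx": 0, "wy": 0, "wz": 0, "jaw": 0}, {"x": 0.211, "y": 0, "z": 0.161, "wx": 0, "wy": 0, "wz": 0, "jaw": 0}, {"x": 0.294, "y": 0, "z": 0.195, "wx": 0, "wy": 0, "wz": 0, "jaw": 0}, {"x": 0.38, "y": 0, "z": 0.218, "wx": 0, "wy": 0, "wz": 0, "jaw": 0}]}}

```text
clock: 8.9
eef_pos: [0.6814, 0.1432, 0.278]
ee_rot: [-0.001, -0.002, 1.0, -0.002]
wrist_force: [-5.4, -0.7, 2.8]
width: 0.0234
grip_force: 35.0
```

{"op": "step_arm", "data": {"increments": [{"x": 0.089, "y": 0, "z": 0.011, "wx": 0, "wy": 0, "wz": 0, "jaw": 0}, {"x": 0.185, "y": 0, "z": 0.011, "wx": 0, "wy": 0, "wz": 0, "jaw": 0}, {"x": 0.185, "y": 0, "z": 0.011, "wx": 0, "wy": 0, "wz": 0, "jaw": 0}]}}

```text
clock: 9.28
eef_pos: [0.7394, 0.1433, 0.2818]
ee_rot: [0.002, -0.001, 1.0, -0.001]
wrist_force: [3.0, -1.0, 5.8]
width: 0.024
grip_force: 35.0
```

```bash
python3 st.py
```

```text
9.28 [0.7394 0.1433 0.2818] tilt 0.19 yaw 0.09 [ 3.  -1.   5.8] 0.024 35.0 [ 0.24  0.7  -0.94  1.05  0.55  1.62  1.04]
```

{"op": "step_arm", "data": {"increments": [{"x": 0, "y": 0, "z": 0, "wx": 0, "wy": 0, "wz": 0, "jaw": 0.6}, {"x": 0, "y": 0, "z": 0, "wx": 0, "wy": 0, "wz": 0, "jaw": 0.6}, {"x": 0, "y": 0, "z": 0.1, "wx": 0, "wy": 0, "wz": 0, "jaw": 0.6}, {"x": -0.1, "y": 0, "z": 0.2, "wx": 0, "wy": 0, "wz": 0, "jaw": 0.6}, {"x": -0.3, "y": -0.1, "z": 0.2, "wx": 0, "wy": 0, "wz": 0, "jaw": 0.6}]}}

```text
clock: 9.9
eef_pos: [0.6508, 0.1185, 0.3414]
ee_rot: [0.001, -0.003, 1.0, -0.0]
wrist_force: [-0.1, -0.9, 2.1]
width: 0.0516
grip_force: 0.0
```

{"op": "step_arm", "data": {"increments": [{"x": -0.07, "y": -0.1, "z": -0.1, "wx": 0, "wy": 0, "wz": 0, "jaw": 0.6}, {"x": -0.07, "y": -0.29, "z": -0.3, "wx": 0, "wy": 0, "wz": 0, "jaw": 0.6}, {"x": -0.07, "y": -0.29, "z": -0.3, "wx": 0, "wy": 0, "wz": 0, "jaw": 0.6}, {"x": -0.07, "y": -0.29, "z": -0.3, "wx": 0, "wy": 0, "wz": 0, "jaw": 0.6}]}}

```text
clock: 10.4
eef_pos: [0.6298, 0.027, 0.2487]
ee_rot: [-0.001, -0.001, 1.0, -0.002]
wrist_force: [0.6, 0.5, 1.0]
width: 0.052
grip_force: 0.0
```

```bash
python3 st.py; python3 -c "
from h import *
c=cap('wrist','w4.png');cap('top','t4.png')"
```

```text
10.4 [0.6298 0.027  0.2487] tilt -0.15 yaw 0.07 [0.6 0.5 1. ] 0.052 0.0 [ 0.63  0.47 -1.02  1.46  0.41  1.44  1.17]
```

View pics/w4.png

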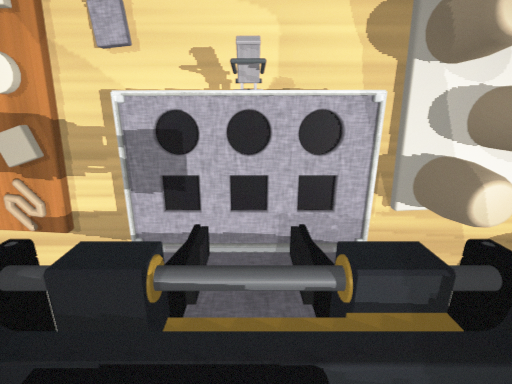

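```bash
cat >> h.py <<'E'
def cuts(c,z=.066):
    g=cv2.cvtColor(c["im"],cv2.COLOR_BGR2GRAY); m=(g<75).astype(np.uint8); m[225:]=0
    P0=np.array([[.6265+a,.0258+b,.066] for a in(-.05,.024) for b in(-.084,0,.084)]); n=[]
    uv=proj(c,P0)
    for q in cv2.findContours(m,cv2.RETR_EXTERNAL,cv2.CHAIN_APPROX_NONE)[0]:
        if cv2.contourArea(q)<600: continue
        P=ray(c,q[:,0,:],z)[:,:2].astype(np.float32)*1000
        r=cv2.minAreaRect(P);M=cv2.moments(P)
        n.append((np.array([M["m10"]/M["m00"],M["m01"]/M["m00"]]).round(1),np.round(r[1],1),round(r[2],1)))
    return n
E
python3 - <<'E'
from h import *
c=cap("wrist")
n=cuts(c); [print(x) for x in n]
n=[x[0] for x in n if 35<x[1][0]<60]; n=np.array(n)
if len(n)==6: print(n.mean(0)+[13,0])
E
```

```text
(array([650.1, 110.3]), array([44.3, 45.2]), 0.3)
(array([650.3,  26.8]), array([44.3, 45.7]), 0.3)
(array([650. , -56.9]), array([44.2, 45.7]), 0.4)
(array([576.6, 110. ]), array([50. , 50.4]), 47.8)
(array([576.8,  26.6]), array([50.6, 50.7]), 44.8)
(array([577.2, -57. ]), array([50.3, 50.2]), 42.6)
[626.5         26.63333333]
```

{"op": "step_arm", "data": {"increments": [{"x": -0.03, "y": -0.2, "z": 0, "wx": 0, "wy": 0, "wz": 0, "jaw": 0.75}, {"x": -0.08, "y": -0.4, "z": 0, "wx": 0, "wy": 0, "wz": 0, "jaw": 0.75}, {"x": -0.13, "y": -0.6, "z": 0, "wx": 0, "wy": 0, "wz": 0, "jaw": 0.75}, {"x": -0.16, "y": -0.8, "z": 0, "wx": 0, "wy": 0, "wz": 0, "jaw": 0.75}, {"x": -0.16, "y": -1.0, "z": 0, "wx": 0, "wy": 0, "wz": 0, "jaw": 0.75}]}}

```text
clock: 11.18
eef_pos: [0.583, -0.2719, 0.2514]
ee_rot: [0.001, -0.003, 1.0, -0.003]
wrist_force: [1.0, 1.0, 0.3]
width: 0.0651
grip_force: 0.0
```

{"op": "step_arm", "data": {"increments": [{"x": 0, "y": -0.15, "z": 0, "wx": 0, "wy": 0, "wz": 0, "jaw": 0.75}, {"x": 0, "y": -0.15, "z": 0, "wx": 0, "wy": 0, "wz": 0, "jaw": 0.75}, {"x": 0, "y": -0.15, "z": 0, "wx": 0, "wy": 0, "wz": 0, "jaw": 0.75}, {"x": 0, "y": -0.15, "z": 0, "wx": 0, "wy": 0, "wz": 0, "jaw": 0.75}]}}

```text
clock: 11.68
eef_pos: [0.5833, -0.3141, 0.2502]
ee_rot: [0.0, -0.003, 1.0, -0.002]
wrist_force: [0.1, -0.2, -0.2]
width: 0.0652
grip_force: 0.0
```

```bash
python3 st.py
python3 - <<'E'
from h import *
c=cap("wrist","w5.png")
for p in pieces(c,(0,0,512,225)): print(p)
c=cap("top")
for p in pieces(c): print(p)
E
```

```text
11.68 [ 0.5833 -0.3141  0.2502] tilt 0.0 yaw 0.39 [ 0.1 -0.2 -0.2] 0.0652 0.0 [ 1.08  0.51 -0.95  1.38  0.42  1.46  1.72]
(array([ 597. , -279.6]), array([45.7, 44.1]), 18.5, 1890, 0.65)
(array([ 587.6, -367.6]), array([48.9, 50.2]), 45.7, 1903, 0.93)
(array([597.1, -39.7]), array([126.1, 127.6]), 0.1, 7344, 0.3)
(array([ 507.5, -283.3]), array([47. , 49.1]), 0.4, 1828, 0.93)
(array([ 503., -362.]), array([49.2, 48.7]), 44.7, 1848, 0.93)
(array([ 453.5, -148.5]), array([47.8, 35.8]), 6.1, 1490, 0.59)
(array([ 416.3, -273.2]), array([44.1, 44.2]), 0.4, 1893, 0.68)
(array([ 409.6, -152.5]), array([37.1, 38.5]), 5.9, 1310, 0.67)
(array([ 408.2, -361.3]), array([45. , 44.2]), 81.0, 1805, 0.65)
(array([ 407.5, -361.8]), array([44.5, 44.4]), 81.7, 1764, 0.66)
(array([ 416.7, -273.9]), array([43.6, 43. ]), 89.8, 1751, 0.67)
(array([ 503.3, -362.3]), array([47.6, 47.7]), 32.6, 1787, 0.9)
(array([ 507.4, -283.8]), array([48.3, 47.2]), 44.4, 1796, 0.91)
(array([ 597.6, -278.1]), array([44.5, 42.6]), 18.2, 1500, 0.53)
```

View pics/w5.png

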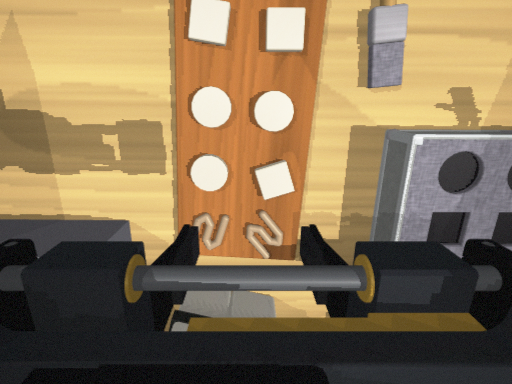

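{"op": "step_arm", "data": {"increments": [{"x": -0.15, "y": 0.06, "z": -0.15, "wx": 0, "wy": 0, "wz": 0, "jaw": 0.75}, {"x": -0.253, "y": 0.097, "z": -0.35, "wx": 0, "wy": 0, "wz": 0, "jaw": 0.75}, {"x": -0.253, "y": 0.097, "z": -0.5, "wx": 0, "wy": 0, "wz": 0, "jaw": 0.75}, {"x": -0.253, "y": 0.097, "z": -0.6, "wx": 0, "wy": 0, "wz": 0, "jaw": 0.75}, {"x": -0.253, "y": 0.097, "z": -0.69, "wx": 0, "wy": 0, "wz": 0, "jaw": 0.75}]}}

```text
clock: 12.4
eef_pos: [0.5061, -0.2869, 0.0414]
ee_rot: [-0.001, -0.002, 1.0, -0.002]
wrist_force: [-0.1, -0.3, 0.9]
width: 0.065
grip_force: 0.0
```

{"op": "step_arm", "data": {"increments": [{"x": 0, "y": 0, "z": 0, "wx": 0, "wy": 0, "wz": 0, "jaw": 0.75}, {"x": 0, "y": 0, "z": 0, "wx": 0, "wy": 0, "wz": 0, "jaw": 0.4}, {"x": 0, "y": 0, "z": 0, "wx": 0, "wy": 0, "wz": 0, "jaw": 0.4}, {"x": 0, "y": 0, "z": 0, "wx": 0, "wy": 0, "wz": 0, "jaw": 0.4}], "newtons": 20}}

```text
clock: 12.9
eef_pos: [0.5071, -0.2876, 0.0437]
ee_rot: [0.0, -0.002, 1.0, -0.002]
wrist_force: [-0.3, 1.1, 7.0]
width: 0.0492
grip_force: 20.0
```

```bash
python3 st.py
```

```text
12.9 [ 0.5071 -0.2876  0.0437] tilt 0.03 yaw 0.2 [-0.3  1.1  7. ] 0.0492 20.0 [ 1.16  0.55 -0.9   1.8   0.5   1.04  1.63]
```

{"op": "step_arm", "data": {"increments": [{"x": 0, "y": 0, "z": 0, "wx": 0, "wy": 0, "wz": 0, "jaw": 0.72}, {"x": 0, "y": 0, "z": 0, "wx": 0, "wy": 0, "wz": 0, "jaw": 0.72}, {"x": 0, "y": 0, "z": 0.1, "wx": 0, "wy": 0, "wz": 0, "jaw": 0.72}, {"x": 0.1, "y": 0, "z": 0.3, "wx": 0, "wy": 0, "wz": 0, "jaw": 0.72}, {"x": 0.253, "y": 0, "z": 0.5, "wx": 0, "wy": 0, "wz": 0, "jaw": 0.72}]}}

```text
clock: 13.52
eef_pos: [0.5717, -0.2881, 0.1802]
ee_rot: [-0.001, -0.001, 1.0, -0.002]
wrist_force: [0.5, -0.7, 0.5]
width: 0.0627
grip_force: 0.0
```

{"op": "step_arm", "data": {"increments": [{"x": 0.02, "y": -0.05, "z": 0.2, "wx": 0, "wy": 0, "wz": 0, "jaw": 0.72}, {"x": 0.02, "y": -0.05, "z": 0.2, "wx": 0, "wy": 0, "wz": 0, "jaw": 0.72}, {"x": 0.02, "y": -0.05, "z": 0.2, "wx": 0, "wy": 0, "wz": 0, "jaw": 0.72}]}}

```text
clock: 13.9
eef_pos: [0.5773, -0.3024, 0.2376]
ee_rot: [-0.001, -0.002, 1.0, -0.002]
wrist_force: [-0.2, 0.3, -0.1]
width: 0.0631
grip_force: 0.0
```

```bash
cat > b.py <<'E'
from h import *
c=cap("wrist"); t=cap("top")
for n,l in(("wrist",pieces(c,(160,0,330,225))),("top",pieces(t))):
    for p in l:print(n,*p)
E
python3 st.py; python3 b.py
```

```text
13.9 [ 0.5773 -0.3024  0.2376] tilt -0.1 yaw 0.18 [-0.2  0.3 -0.1] 0.0631 0.0 [ 1.09  0.5  -0.95  1.42  0.41  1.43  1.71]
wrist [ 596.6 -279.5] [45.7 43.8] 18.2 1892 0.67
wrist [ 587.2 -367.3] [48.6 50.1] 0.2 1913 0.91
wrist [ 507.5 -286.2] [47.1 49. ] 0.2 1838 0.94
wrist [ 503.1 -361.6] [48.9 49.2] 86.0 1862 0.94
wrist [ 416.4 -272.9] [43.9 43.6] 0.2 1844 0.66
wrist [ 408.1 -361. ] [45.3 44.6] 81.1 1880 0.66
top [ 407.4 -361.9] [44.8 44.4] 81.7 1770 0.67
top [ 416.7 -273.9] [43.6 43. ] 89.8 1744 0.66
top [ 503.3 -362.6] [46.4 49. ] 44.3 1778 0.9
top [ 507.4 -286.3] [48.3 47.2] 44.4 1796 0.91
```

{"op": "step_arm", "data": {"increments": [{"x": -0.2, "y": 0.049, "z": -0.2, "wx": 0, "wy": 0, "wz": 0, "jaw": 0.72}, {"x": -0.234, "y": 0.049, "z": -0.4, "wx": 0, "wy": 0, "wz": 0, "jaw": 0.72}, {"x": -0.234, "y": 0.049, "z": -0.55, "wx": 0, "wy": 0, "wz": 0, "jaw": 0.72}, {"x": -0.234, "y": 0.049, "z": -0.648, "wx": 0, "wy": 0, "wz": 0, "jaw": 0.72}, {"x": -0.234, "y": 0.049, "z": -0.648, "wx": 0, "wy": 0, "wz": 0, "jaw": 0.72}]}}

```text
clock: 14.62
eef_pos: [0.5051, -0.2865, 0.041]
ee_rot: [-0.003, -0.002, 1.0, -0.0]
wrist_force: [1.0, 0.3, 0.9]
width: 0.0625
grip_force: 0.0
```

{"op": "step_arm", "data": {"increments": [{"x": 0, "y": 0, "z": 0, "wx": 0, "wy": 0, "wz": 0, "jaw": 0.4}, {"x": 0, "y": 0, "z": 0, "wx": 0, "wy": 0, "wz": 0, "jaw": 0.4}, {"x": 0, "y": 0, "z": 0, "wx": 0, "wy": 0, "wz": 0, "jaw": 0.4}, {"x": 0, "y": 0, "z": 0.15, "wx": 0, "wy": 0, "wz": 0, "jaw": 0.4}, {"x": 0, "y": 0, "z": 0.333, "wx": 0, "wy": 0, "wz": 0, "jaw": 0.4}], "newtons": 30}}

```text
clock: 15.25
eef_pos: [0.5069, -0.2875, 0.1447]
ee_rot: [-0.001, -0.002, 1.0, -0.001]
wrist_force: [0.3, -1.3, 0.5]
width: 0.0485
grip_force: 30.0
```

{"op": "step_arm", "data": {"increments": [{"x": 0.06, "y": 0.19, "z": 0, "wx": 0, "wy": 0, "wz": 0, "jaw": 0.4}, {"x": 0.12, "y": 0.38, "z": 0, "wx": 0, "wy": 0, "wz": 0, "jaw": 0.4}, {"x": 0.18, "y": 0.57, "z": 0, "wx": 0, "wy": 0, "wz": 0, "jaw": 0.4}, {"x": 0.234, "y": 0.764, "z": 0, "wx": 0, "wy": 0, "wz": 0, "jaw": 0.4}, {"x": 0.234, "y": 0.764, "z": 0, "wx": 0, "wy": 0, "wz": 0, "jaw": 0.4}]}}

```text
clock: 15.88
eef_pos: [0.5785, -0.0518, 0.145]
ee_rot: [0.0, -0.006, 1.0, -0.001]
wrist_force: [-0.3, -0.7, -0.7]
width: 0.0483
grip_force: 30.0
```

{"op": "step_arm", "data": {"increments": [{"x": 0, "y": 0, "z": 0, "wx": 0, "wy": 0, "wz": 0, "jaw": 0.4}, {"x": 0, "y": 0, "z": 0, "wx": 0, "wy": 0, "wz": 0, "jaw": 0.4}]}}

```text
clock: 16.12
eef_pos: [0.5775, -0.0604, 0.1438]
ee_rot: [-0.001, -0.0, 1.0, -0.002]
wrist_force: [0.1, -0.3, -0.4]
width: 0.0482
grip_force: 30.0
```

```bash
python3 st.py
```

```text
16.12 [ 0.5775 -0.0604  0.1438] tilt -0.07 yaw 0.05 [ 0.1 -0.3 -0.4] 0.0482 30.0 [ 0.84  0.45 -1.02  1.72  0.41  1.21  1.28]
```

{"op": "step_arm", "data": {"increments": [{"x": 0, "y": 0, "z": -0.06, "wx": 0, "wy": 0, "wz": 0, "jaw": 0.4}, {"x": 0, "y": 0, "z": -0.12, "wx": 0, "wy": 0, "wz": 0, "jaw": 0.4}, {"x": 0, "y": 0, "z": -0.15, "wx": 0, "wy": 0, "wz": 0, "jaw": 0.4}, {"x": 0, "y": 0, "z": -0.18, "wx": 0, "wy": 0, "wz": 0, "jaw": 0.4}, {"x": 0, "y": 0, "z": -0.197, "wx": 0, "wy": 0, "wz": 0, "jaw": 0.4}]}}

```text
clock: 16.75
eef_pos: [0.5777, -0.0584, 0.0859]
ee_rot: [-0.001, -0.002, 1.0, -0.002]
wrist_force: [-16.5, -1.8, 35.8]
width: 0.0483
grip_force: 30.0
```

{"op": "step_arm", "data": {"increments": [{"x": 0, "y": 0, "z": 0, "wx": 0, "wy": 0, "wz": 0, "jaw": 0.4}, {"x": 0, "y": 0, "z": 0, "wx": 0, "wy": 0, "wz": 0, "jaw": 0.4}]}}

```text
clock: 17.0
eef_pos: [0.578, -0.0585, 0.0856]
ee_rot: [-0.0, -0.002, 1.0, -0.002]
wrist_force: [-3.9, -1.1, 8.5]
width: 0.0483
grip_force: 30.0
```

```bash
python3 st.py
```

```text
17.0 [ 0.578  -0.0585  0.0856] tilt -0.04 yaw 0.21 [-3.9 -1.1  8.5] 0.0483 30.0 [ 0.8   0.51 -0.98  1.77  0.48  1.11  1.24]
```

{"op": "step_arm", "data": {"increments": [{"x": -0.004, "y": 0, "z": -0.004, "wx": 0, "wy": 0, "wz": 0, "jaw": 0.4}, {"x": -0.004, "y": 0, "z": -0.004, "wx": 0, "wy": 0, "wz": 0, "jaw": 0.68}, {"x": -0.004, "y": 0, "z": -0.004, "wx": 0, "wy": 0, "wz": 0, "jaw": 0.68}, {"x": -0.004, "y": 0, "z": 0.15, "wx": 0, "wy": 0, "wz": 0, "jaw": 0.68}, {"x": 0.1, "y": 0, "z": 0.35, "wx": 0, "wy": 0, "wz": 0, "jaw": 0.7}]}}

```text
clock: 17.62
eef_pos: [0.6038, -0.0588, 0.1853]
ee_rot: [-0.002, -0.002, 1.0, -0.002]
wrist_force: [2.5, -0.3, -0.6]
width: 0.0604
grip_force: 0.0
```

{"op": "step_arm", "data": {"increments": [{"x": 0, "y": 0, "z": 0.1, "wx": 0, "wy": 0, "wz": 0, "jaw": 0.7}, {"x": 0, "y": 0, "z": 0.1, "wx": 0, "wy": 0, "wz": 0, "jaw": 0.7}, {"x": 0, "y": 0, "z": 0.1, "wx": 0, "wy": 0, "wz": 0, "jaw": 0.7}]}}

```text
clock: 18.0
eef_pos: [0.6048, -0.0588, 0.2141]
ee_rot: [-0.001, -0.002, 1.0, -0.002]
wrist_force: [-0.3, -0.3, 0.3]
width: 0.0606
grip_force: 0.0
```

```bash
python3 st.py
python3 - <<'E'
from h import *
c=cap("wrist","w6.png")
for p in pieces(c,(120,100,380,225),.073): print(p)
for p in cuts(c):print(p)
cv2.imwrite("pics/w6c.png",cv2.resize(c["im"][0:240],None,fx=1.5,fy=1.5))
E
python3 b.py | grep top
```

```text
18.0 [ 0.6048 -0.0588  0.2141] tilt -0.13 yaw 0.19 [-0.3 -0.3  0.3] 0.0606 0.0 [ 0.81  0.45 -1.03  1.57  0.39  1.35  1.31]
(array([583.1, -20.7]), array([131.9, 209.4]), 0.3, 22105, 0.5)
(array([639.8, 109.4]), array([23.1, 44.3]), 0.3)
(array([640.3,  25.9]), array([23.2, 45.1]), 0.3)
(array([640.7, -57.3]), array([23.2, 44.8]), 0.3)
(array([576.4, 109.4]), array([48.6, 49.6]), 37.5)
(array([576.4,  25.8]), array([49.5, 50.2]), 0.3)
top [ 407.6 -361.6] [45.4 44.8] 81.6 1818 0.63
top [ 502.6 -360.7] [45.8 48.5] 88.8 1749 0.89
top [ 588.  -368.3] [44.4 44.9] 26.2 1510 0.85
top [ 598.8 -279.2] [42.8 42. ] 20.1 1460 0.53
```

View pics/w6c.png

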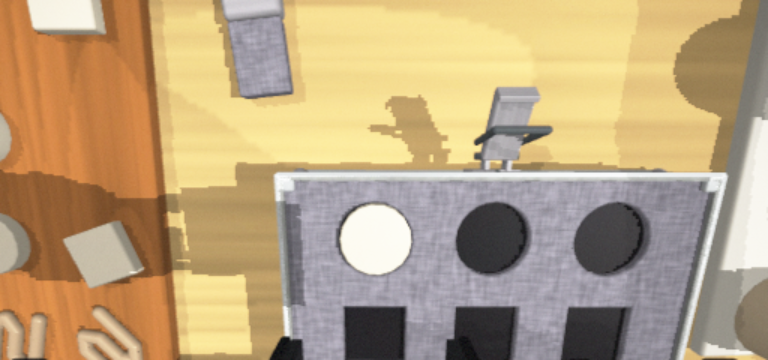

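{"op": "step_arm", "data": {"increments": [{"x": -0.06, "y": -0.2, "z": 0, "wx": 0, "wy": 0, "wz": 0, "jaw": 0.7}, {"x": -0.12, "y": -0.4, "z": 0, "wx": 0, "wy": 0, "wz": 0, "jaw": 0.7}, {"x": -0.18, "y": -0.6, "z": 0, "wx": 0, "wy": 0, "wz": 0, "jaw": 0.7}, {"x": -0.24, "y": -0.8, "z": 0, "wx": 0, "wy": 0, "wz": 0, "jaw": 0.7}, {"x": -0.25, "y": -0.98, "z": 0, "wx": 0, "wy": 0, "wz": 0, "jaw": 0.7}]}}

```text
clock: 18.77
eef_pos: [0.5284, -0.3553, 0.2145]
ee_rot: [-0.001, -0.001, 1.0, -0.002]
wrist_force: [0.0, 0.2, -0.6]
width: 0.061
grip_force: 0.0
```

{"op": "step_arm", "data": {"increments": [{"x": 0, "y": -0.03, "z": 0, "wx": 0, "wy": 0, "wz": 0, "jaw": 0.7}, {"x": 0, "y": -0.03, "z": 0, "wx": 0, "wy": 0, "wz": 0, "jaw": 0.7}, {"x": 0, "y": -0.03, "z": 0, "wx": 0, "wy": 0, "wz": 0, "jaw": 0.7}]}}

```text
clock: 19.15
eef_pos: [0.531, -0.3594, 0.2151]
ee_rot: [-0.0, -0.003, 1.0, -0.002]
wrist_force: [-0.1, -0.2, 0.8]
width: 0.0609
grip_force: 0.0
```

```bash
python3 st.py; python3 b.py
```

```text
19.15 [ 0.531  -0.3594  0.2151] tilt -0.06 yaw 0.35 [-0.1 -0.2  0.8] 0.0609 0.0 [ 1.21  0.49 -0.95  1.48  0.41  1.37  1.82]
wrist [ 586.8 -282.8] [28.5 43.4] 18.8 823 0.44
wrist [ 577.9 -368.5] [32.6 48.8] 0.5 1307 0.65
wrist [ 502.5 -361.7] [48.6 49. ] 88.9 1855 0.95
wrist [ 415.8 -282.9] [42.5 25.9] 0.4 991 0.54
wrist [ 407.8 -361.8] [43.9 43.9] 81.2 1831 0.66
top [ 407.3 -361.7] [44.5 44. ] 81.7 1757 0.66
top [ 416.7 -273.9] [43.6 43. ] 89.8 1751 0.67
top [ 599.8 -367.7] [46.1 23.1] 89.7 886 0.51
top [ 597.5 -278.2] [43.6 43. ] 18.9 1684 0.59
```

{"op": "step_arm", "data": {"increments": [{"x": -0.094, "y": -0.013, "z": -0.15, "wx": 0, "wy": 0, "wz": 0, "jaw": 0.7}, {"x": -0.094, "y": -0.013, "z": -0.3, "wx": 0, "wy": 0, "wz": 0, "jaw": 0.7}, {"x": -0.094, "y": -0.013, "z": -0.45, "wx": 0, "wy": 0, "wz": 0, "jaw": 0.7}, {"x": -0.094, "y": -0.013, "z": -0.571, "wx": 0, "wy": 0, "wz": 0, "jaw": 0.7}, {"x": -0.094, "y": -0.013, "z": -0.571, "wx": 0, "wy": 0, "wz": 0, "jaw": 0.7}]}}

```text
clock: 19.88
eef_pos: [0.5009, -0.3636, 0.0417]
ee_rot: [-0.002, -0.003, 1.0, -0.0]
wrist_force: [-0.6, -0.5, 0.2]
width: 0.0609
grip_force: 0.0
```

{"op": "step_arm", "data": {"increments": [{"x": 0, "y": 0, "z": 0, "wx": 0, "wy": 0, "wz": 0, "jaw": 0.4}, {"x": 0, "y": 0, "z": 0, "wx": 0, "wy": 0, "wz": 0, "jaw": 0.4}, {"x": 0, "y": 0, "z": 0, "wx": 0, "wy": 0, "wz": 0, "jaw": 0.4}, {"x": 0, "y": 0, "z": 0.15, "wx": 0, "wy": 0, "wz": 0, "jaw": 0.4}, {"x": 0, "y": 0, "z": 0.333, "wx": 0, "wy": 0, "wz": 0, "jaw": 0.4}]}}

```text
clock: 20.5
eef_pos: [0.5016, -0.3653, 0.1449]
ee_rot: [-0.001, -0.002, 1.0, -0.002]
wrist_force: [0.9, -0.6, 0.5]
width: 0.048
grip_force: 30.0
```

{"op": "step_arm", "data": {"increments": [{"x": 0.04, "y": 0.19, "z": 0, "wx": 0, "wy": 0, "wz": 0, "jaw": 0.4}, {"x": 0.08, "y": 0.38, "z": 0, "wx": 0, "wy": 0, "wz": 0, "jaw": 0.4}, {"x": 0.12, "y": 0.57, "z": 0, "wx": 0, "wy": 0, "wz": 0, "jaw": 0.4}, {"x": 0.16, "y": 0.76, "z": 0, "wx": 0, "wy": 0, "wz": 0, "jaw": 0.4}, {"x": 0.2, "y": 0.95, "z": 0, "wx": 0, "wy": 0, "wz": 0, "jaw": 0.4}]}}

```text
clock: 21.12
eef_pos: [0.5626, -0.0789, 0.1448]
ee_rot: [0.0, -0.001, 1.0, -0.003]
wrist_force: [1.5, 0.0, -0.6]
width: 0.0481
grip_force: 30.0
```

{"op": "step_arm", "data": {"increments": [{"x": 0.03, "y": 0.15, "z": 0, "wx": 0, "wy": 0, "wz": 0, "jaw": 0.4}, {"x": 0.045, "y": 0.345, "z": 0, "wx": 0, "wy": 0, "wz": 0, "jaw": 0.4}, {"x": 0.045, "y": 0.345, "z": 0, "wx": 0, "wy": 0, "wz": 0, "jaw": 0.4}, {"x": 0.045, "y": 0.345, "z": 0, "wx": 0, "wy": 0, "wz": 0, "jaw": 0.4}, {"x": 0.045, "y": 0.345, "z": 0, "wx": 0, "wy": 0, "wz": 0, "jaw": 0.4}]}}

```text
clock: 21.75
eef_pos: [0.5758, 0.0213, 0.1439]
ee_rot: [-0.0, -0.0, 1.0, -0.002]
wrist_force: [-0.4, 0.2, -0.3]
width: 0.0481
grip_force: 30.0
```

```bash
python3 st.py
```

```text
21.75 [0.5758 0.0213 0.1439] tilt -0.05 yaw 0.06 [-0.4  0.2 -0.3] 0.0481 30.0 [ 0.71  0.45 -1.04  1.73  0.41  1.21  1.14]
```

{"op": "step_arm", "data": {"increments": [{"x": -0.002, "y": 0.007, "z": -0.06, "wx": 0, "wy": 0, "wz": 0, "jaw": 0.4}, {"x": -0.002, "y": 0.007, "z": -0.12, "wx": 0, "wy": 0, "wz": 0, "jaw": 0.4}, {"x": -0.002, "y": 0.007, "z": -0.15, "wx": 0, "wy": 0, "wz": 0, "jaw": 0.4}, {"x": -0.002, "y": 0.007, "z": -0.15, "wx": 0, "wy": 0, "wz": 0, "jaw": 0.4}]}}

```text
clock: 22.25
eef_pos: [0.5745, 0.0251, 0.0977]
ee_rot: [-0.001, -0.002, 1.0, -0.002]
wrist_force: [0.1, -0.8, -1.2]
width: 0.0485
grip_force: 30.0
```

```bash
python3 st.py
```

```text
22.25 [0.5745 0.0251 0.0977] tilt -0.16 yaw 0.21 [ 0.1 -0.8 -1.2] 0.0485 30.0 [ 0.68  0.5  -1.01  1.77  0.46  1.13  1.1 ]
```

Down to seat, release, then rise.

{"op": "step_arm", "data": {"increments": [{"x": 0.002, "y": 0, "z": -0.02, "wx": 0, "wy": 0, "wz": 0, "jaw": 0.4}, {"x": 0.002, "y": 0, "z": -0.034, "wx": 0, "wy": 0, "wz": 0, "jaw": 0.4}, {"x": 0.002, "y": 0, "z": -0.041, "wx": 0, "wy": 0, "wz": 0, "jaw": 0.4}, {"x": 0.002, "y": 0, "z": -0.041, "wx": 0, "wy": 0, "wz": 0, "jaw": 0.4}]}}

```text
clock: 22.75
eef_pos: [0.5758, 0.0251, 0.087]
ee_rot: [-0.0, -0.002, 1.0, -0.002]
wrist_force: [-2.2, -0.2, 4.4]
width: 0.0483
grip_force: 30.0
```

```bash
python3 st.py
```

```text
22.75 [0.5758 0.0251 0.087 ] tilt -0.05 yaw 0.19 [-2.2 -0.2  4.4] 0.0483 30.0 [ 0.67  0.51 -1.    1.78  0.48  1.12  1.09]
```

{"op": "step_arm", "data": {"increments": [{"x": -0.003, "y": 0, "z": -0.004, "wx": 0, "wy": 0, "wz": 0, "jaw": 0.4}, {"x": -0.005, "y": 0, "z": -0.01, "wx": 0, "wy": 0, "wz": 0, "jaw": 0.4}, {"x": -0.005, "y": 0, "z": -0.01, "wx": 0, "wy": 0, "wz": 0, "jaw": 0.4}]}}

```text
clock: 23.12
eef_pos: [0.5758, 0.0252, 0.0866]
ee_rot: [0.001, -0.002, 1.0, -0.003]
wrist_force: [-7.9, -3.4, 27.9]
width: 0.0483
grip_force: 30.0
```

```bash
python3 st.py
```

```text
23.12 [0.5758 0.0252 0.0866] tilt 0.14 yaw 0.18 [-7.9 -3.4 27.9] 0.0483 30.0 [ 0.67  0.51 -1.    1.78  0.48  1.11  1.09]
```

{"op": "step_arm", "data": {"increments": [{"x": 0, "y": 0, "z": 0.006, "wx": 0, "wy": 0, "wz": 0, "jaw": 0.4}, {"x": 0, "y": 0, "z": 0.006, "wx": 0, "wy": 0, "wz": 0, "jaw": 0.68}, {"x": 0, "y": 0, "z": 0.006, "wx": 0, "wy": 0, "wz": 0, "jaw": 0.68}, {"x": 0, "y": 0, "z": 0.15, "wx": 0, "wy": 0, "wz": 0, "jaw": 0.68}, {"x": 0.1, "y": 0, "z": 0.35, "wx": 0, "wy": 0, "wz": 0, "jaw": 0.7}]}}

```text
clock: 23.75
eef_pos: [0.6002, 0.0251, 0.1841]
ee_rot: [-0.002, -0.002, 1.0, -0.002]
wrist_force: [1.1, -0.6, 0.8]
width: 0.06
grip_force: 0.0
```

{"op": "step_arm", "data": {"increments": [{"x": 0, "y": 0, "z": 0.1, "wx": 0, "wy": 0, "wz": 0, "jaw": 0.7}, {"x": 0, "y": 0, "z": 0.1, "wx": 0, "wy": 0, "wz": 0, "jaw": 0.7}, {"x": 0, "y": 0, "z": 0.1, "wx": 0, "wy": 0, "wz": 0, "jaw": 0.7}]}}

```text
clock: 24.12
eef_pos: [0.6015, 0.0249, 0.2132]
ee_rot: [-0.001, -0.002, 1.0, -0.002]
wrist_force: [-0.0, 0.1, -0.1]
width: 0.0608
grip_force: 0.0
```

```bash
cat > look.py <<'E'
from h import *
import sys
c=cap("wrist")
h=cv2.cvtColor(c["im"],cv2.COLOR_BGR2HSV); m=((h[...,2]>195)&(h[...,1]<75)).astype(np.uint8)
# mask to foam region
box=proj(c,[[.545,-.1,.066],[.545,.155,.066],[.68,.155,.066],[.68,-.1,.066]]); k=np.zeros_like(m);cv2.fillConvexPoly(k,box.astype(np.int32),1);m&=k;m[225:]=0
for q in cv2.findContours(m,cv2.RETR_EXTERNAL,cv2.CHAIN_APPROX_NONE)[0]:
    if cv2.contourArea(q)<300: continue
    P=ray(c,q[:,0,:],.073)[:,:2].astype(np.float32)*1000;r=cv2.minAreaRect(P);print("seat",np.round(r[0],1),np.round(r[1],1),round(r[2],1))
for p in cuts(c):print("cut",*p)
cv2.imwrite("pics/"+sys.argv[1],cv2.resize(c["im"][60:230,120:400],None,fx=2.5,fy=2.5,interpolation=cv2.INTER_CUBIC))
E
python3 st.py; python3 look.py l1.png
```

```text
24.12 [0.6015 0.0249 0.2132] tilt -0.15 yaw 0.2 [-0.   0.1 -0.1] 0.0608 0.0 [ 0.69  0.44 -1.05  1.58  0.39  1.35  1.17]
seat [576.1 -57.4] [46.6 47.1] 0.3
seat [575.8  26.7] [48.6 48.3] 0.2
cut [638.2 110. ] [19.5 45.2] 0.3
cut [638.8  26.6] [19.5 45.8] 0.3
cut [639.1 -56.7] [20.8 44.2] 0.3
cut [576.2 109.8] [50.5 49.1] 6.4
```

View pics/l1.png

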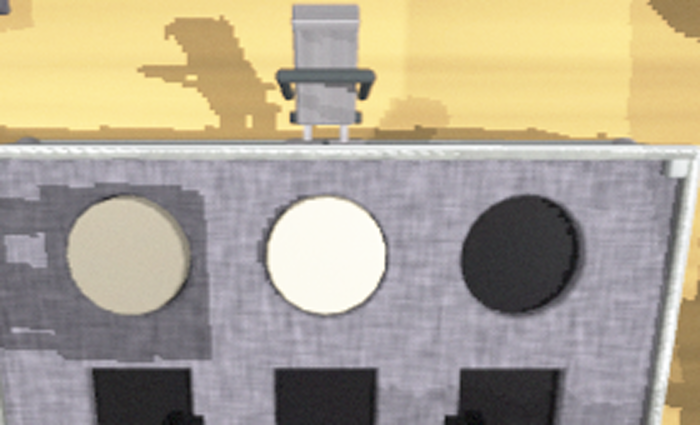

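{"op": "step_arm", "data": {"increments": [{"x": 0.02, "y": -0.2, "z": 0, "wx": 0, "wy": 0, "wz": 0, "jaw": 0.7}, {"x": 0.04, "y": -0.4, "z": 0, "wx": 0, "wy": 0, "wz": 0, "jaw": 0.7}, {"x": 0.06, "y": -0.6, "z": 0, "wx": 0, "wy": 0, "wz": 0, "jaw": 0.7}, {"x": 0.08, "y": -0.8, "z": 0, "wx": 0, "wy": 0, "wz": 0, "jaw": 0.7}, {"x": 0.08, "y": -1.0, "z": 0, "wx": 0, "wy": 0, "wz": 0, "jaw": 0.7}]}}

```text
clock: 24.8
eef_pos: [0.6255, -0.2767, 0.2127]
ee_rot: [-0.001, -0.002, 1.0, -0.002]
wrist_force: [1.1, 0.5, 0.8]
width: 0.0605
grip_force: 0.0
```

{"op": "step_arm", "data": {"increments": [{"x": 0, "y": -0.2, "z": 0, "wx": 0, "wy": 0, "wz": 0, "jaw": 0.7}, {"x": 0, "y": -0.33, "z": 0, "wx": 0, "wy": 0, "wz": 0, "jaw": 0.7}, {"x": 0, "y": -0.33, "z": 0, "wx": 0, "wy": 0, "wz": 0, "jaw": 0.7}, {"x": 0, "y": -0.33, "z": 0, "wx": 0, "wy": 0, "wz": 0, "jaw": 0.7}, {"x": 0, "y": -0.33, "z": 0, "wx": 0, "wy": 0, "wz": 0, "jaw": 0.7}]}}

```text
clock: 25.42
eef_pos: [0.6265, -0.3719, 0.2141]
ee_rot: [-0.001, -0.003, 1.0, -0.002]
wrist_force: [0.0, -0.2, 0.2]
width: 0.0608
grip_force: 0.0
```

```bash
python3 st.py; python3 b.py
```

```text
25.43 [ 0.6265 -0.3719  0.2141] tilt -0.08 yaw 0.34 [ 0.  -0.2  0.2] 0.0608 0.0 [ 1.01  0.66 -0.9   1.24  0.51  1.47  1.75]
wrist [ 599.3 -286.6] [45.2 31.2] 19.0 1112 0.52
wrist [ 588.3 -367.9] [47.9 49.4] 0.4 1848 0.95
top [ 407.3 -361.7] [44.5 44. ] 81.7 1757 0.66
top [ 416.7 -273.9] [43.6 43. ] 89.8 1741 0.63
top [ 588.3 -367.6] [45.9 46.5] 88.8 1723 0.89
top [ 598.  -279.1] [43.7 44.5] 19.4 1746 0.63
```

{"op": "step_arm", "data": {"increments": [{"x": -0.129, "y": 0.009, "z": -0.15, "wx": 0, "wy": 0, "wz": 0, "jaw": 0.7}, {"x": -0.129, "y": 0.009, "z": -0.3, "wx": 0, "wy": 0, "wz": 0, "jaw": 0.7}, {"x": -0.129, "y": 0.009, "z": -0.45, "wx": 0, "wy": 0, "wz": 0, "jaw": 0.7}, {"x": -0.129, "y": 0.009, "z": -0.567, "wx": 0, "wy": 0, "wz": 0, "jaw": 0.7}, {"x": -0.129, "y": 0.009, "z": -0.567, "wx": 0, "wy": 0, "wz": 0, "jaw": 0.7}]}}

```text
clock: 26.15
eef_pos: [0.5858, -0.3699, 0.0418]
ee_rot: [-0.003, -0.002, 1.0, -0.001]
wrist_force: [-0.5, -0.4, 0.2]
width: 0.0607
grip_force: 0.0
```

{"op": "step_arm", "data": {"increments": [{"x": 0, "y": 0, "z": 0, "wx": 0, "wy": 0, "wz": 0, "jaw": 0.7}, {"x": 0, "y": 0, "z": 0, "wx": 0, "wy": 0, "wz": 0, "jaw": 0.4}, {"x": 0, "y": 0, "z": 0, "wx": 0, "wy": 0, "wz": 0, "jaw": 0.4}, {"x": 0, "y": 0, "z": 0, "wx": 0, "wy": 0, "wz": 0, "jaw": 0.4}]}}

```text
clock: 26.65
eef_pos: [0.5882, -0.3713, 0.0458]
ee_rot: [0.0, -0.002, 1.0, -0.002]
wrist_force: [-0.2, 1.0, 7.1]
width: 0.0483
grip_force: 30.0
```

{"op": "step_arm", "data": {"increments": [{"x": 0, "y": 0, "z": 0.15, "wx": 0, "wy": 0, "wz": 0, "jaw": 0.4}, {"x": 0, "y": 0.05, "z": 0.333, "wx": 0, "wy": 0, "wz": 0, "jaw": 0.4}, {"x": 0, "y": 0.22, "z": 0.333, "wx": 0, "wy": 0, "wz": 0, "jaw": 0.4}, {"x": -0.02, "y": 0.41, "z": 0.333, "wx": 0, "wy": 0, "wz": 0, "jaw": 0.4}, {"x": -0.04, "y": 0.6, "z": 0.333, "wx": 0, "wy": 0, "wz": 0, "jaw": 0.4}]}}

```text
clock: 27.28
eef_pos: [0.5751, -0.1896, 0.1447]
ee_rot: [-0.0, -0.002, 1.0, -0.002]
wrist_force: [0.4, 0.5, 0.4]
width: 0.0486
grip_force: 30.0
```

{"op": "step_arm", "data": {"increments": [{"x": 0, "y": 0.19, "z": 0, "wx": 0, "wy": 0, "wz": 0, "jaw": 0.4}, {"x": 0, "y": 0.38, "z": 0, "wx": 0, "wy": 0, "wz": 0, "jaw": 0.4}, {"x": 0, "y": 0.57, "z": 0, "wx": 0, "wy": 0, "wz": 0, "jaw": 0.4}, {"x": 0, "y": 0.76, "z": 0, "wx": 0, "wy": 0, "wz": 0, "jaw": 0.4}, {"x": 0, "y": 0.95, "z": 0, "wx": 0, "wy": 0, "wz": 0, "jaw": 0.4}]}}

```text
clock: 27.9
eef_pos: [0.5753, 0.0954, 0.1447]
ee_rot: [-0.0, -0.001, 1.0, -0.002]
wrist_force: [1.0, 0.2, 0.6]
width: 0.0484
grip_force: 30.0
```

{"op": "step_arm", "data": {"increments": [{"x": 0, "y": 0.04, "z": 0, "wx": 0, "wy": 0, "wz": 0, "jaw": 0.4}, {"x": 0, "y": 0.04, "z": 0, "wx": 0, "wy": 0, "wz": 0, "jaw": 0.4}, {"x": 0, "y": 0.04, "z": 0, "wx": 0, "wy": 0, "wz": 0, "jaw": 0.4}]}}

```text
clock: 28.28
eef_pos: [0.5758, 0.1037, 0.144]
ee_rot: [-0.001, -0.0, 1.0, -0.002]
wrist_force: [0.3, 0.4, -0.1]
width: 0.0482
grip_force: 30.0
```

```bash
python3 st.py
```

```text
28.27 [0.5758 0.1037 0.144 ] tilt -0.07 yaw 0.05 [ 0.3  0.4 -0.1] 0.0482 30.0 [ 0.57  0.47 -1.05  1.7   0.44  1.22  0.98]
```

{"op": "step_arm", "data": {"increments": [{"x": 0, "y": 0.012, "z": -0.06, "wx": 0, "wy": 0, "wz": 0, "jaw": 0.4}, {"x": 0, "y": 0.012, "z": -0.12, "wx": 0, "wy": 0, "wz": 0, "jaw": 0.4}, {"x": 0, "y": 0.012, "z": -0.15, "wx": 0, "wy": 0, "wz": 0, "jaw": 0.4}, {"x": 0, "y": 0.012, "z": -0.15, "wx": 0, "wy": 0, "wz": 0, "jaw": 0.4}]}}

```text
clock: 28.78
eef_pos: [0.5748, 0.1092, 0.0981]
ee_rot: [-0.001, -0.002, 1.0, -0.002]
wrist_force: [-0.1, 0.1, 0.0]
width: 0.048
grip_force: 30.0
```

```bash
python3 st.py
```

```text
28.77 [0.5748 0.1092 0.0981] tilt -0.16 yaw 0.2 [-0.1  0.1  0. ] 0.048 30.0 [ 0.53  0.52 -1.02  1.75  0.49  1.15  0.94]
```

{"op": "step_arm", "data": {"increments": [{"x": 0.001, "y": 0, "z": -0.02, "wx": 0, "wy": 0, "wz": 0, "jaw": 0.4}, {"x": 0.001, "y": 0, "z": -0.034, "wx": 0, "wy": 0, "wz": 0, "jaw": 0.4}, {"x": 0.001, "y": 0, "z": -0.04, "wx": 0, "wy": 0, "wz": 0, "jaw": 0.4}, {"x": 0.001, "y": 0, "z": -0.04, "wx": 0, "wy": 0, "wz": 0, "jaw": 0.4}]}}

```text
clock: 29.28
eef_pos: [0.5757, 0.1095, 0.0872]
ee_rot: [-0.0, -0.002, 1.0, -0.002]
wrist_force: [0.0, -0.1, -0.5]
width: 0.0477
grip_force: 30.0
```

```bash
python3 st.py
```

```text
29.27 [0.5757 0.1095 0.0872] tilt -0.05 yaw 0.2 [ 0.  -0.1 -0.5] 0.0477 30.0 [ 0.52  0.54 -1.01  1.76  0.5   1.13  0.93]
```

{"op": "step_arm", "data": {"increments": [{"x": 0, "y": 0, "z": -0.002, "wx": 0, "wy": 0, "wz": 0, "jaw": 0.4}, {"x": 0, "y": 0, "z": -0.002, "wx": 0, "wy": 0, "wz": 0, "jaw": 0.68}, {"x": 0, "y": 0, "z": -0.002, "wx": 0, "wy": 0, "wz": 0, "jaw": 0.68}, {"x": 0, "y": 0, "z": 0.15, "wx": 0, "wy": 0, "wz": 0, "jaw": 0.68}, {"x": 0.1, "y": 0, "z": 0.35, "wx": 0, "wy": 0, "wz": 0, "jaw": 0.7}]}}

```text
clock: 29.9
eef_pos: [0.6021, 0.1095, 0.1886]
ee_rot: [-0.002, -0.002, 1.0, -0.002]
wrist_force: [1.6, 1.0, 0.2]
width: 0.0599
grip_force: 0.0
```

{"op": "step_arm", "data": {"increments": [{"x": 0, "y": 0, "z": 0.1, "wx": 0, "wy": 0, "wz": 0, "jaw": 0.7}, {"x": 0, "y": 0, "z": 0.1, "wx": 0, "wy": 0, "wz": 0, "jaw": 0.7}, {"x": 0, "y": 0, "z": 0.1, "wx": 0, "wy": 0, "wz": 0, "jaw": 0.7}]}}

```text
clock: 30.28
eef_pos: [0.6032, 0.1092, 0.2172]
ee_rot: [-0.001, -0.002, 1.0, -0.002]
wrist_force: [-0.0, -0.4, -0.4]
width: 0.061
grip_force: 0.0
```

```bash
python3 st.py; python3 look.py l2.png
```

```text
30.27 [0.6032 0.1092 0.2172] tilt -0.11 yaw 0.2 [-0.  -0.4 -0.4] 0.061 0.0 [ 0.54  0.47 -1.06  1.55  0.42  1.37  1.02]
seat [575.7 111.4] [48.  47.7] 0.3
cut [640.4 110.5] [24.7 45.3] 0.3
cut [640.5  27.5] [24.7 44.5] 0.3
cut [640.7 -55.9] [24.7 43. ] 0.3
```

{"op": "step_arm", "data": {"increments": [{"x": 0.04, "y": -0.2, "z": 0, "wx": 0, "wy": 0, "wz": 0, "jaw": 0.7}, {"x": 0.08, "y": -0.4, "z": 0, "wx": 0, "wy": 0, "wz": 0, "jaw": 0.7}, {"x": 0.1, "y": -0.6, "z": 0, "wx": 0, "wy": 0, "wz": 0, "jaw": 0.7}, {"x": 0.12, "y": -0.8, "z": 0, "wx": 0, "wy": 0, "wz": 0, "jaw": 0.7}, {"x": 0.12, "y": -1.0, "z": 0, "wx": 0, "wy": 0, "wz": 0, "jaw": 0.7}]}}

```text
clock: 30.95
eef_pos: [0.639, -0.1925, 0.2165]
ee_rot: [-0.001, -0.002, 1.0, -0.002]
wrist_force: [0.8, 0.0, 0.3]
width: 0.061
grip_force: 0.0
```

{"op": "step_arm", "data": {"increments": [{"x": 0, "y": -0.2, "z": 0, "wx": 0, "wy": 0, "wz": 0, "jaw": 0.7}, {"x": 0, "y": -0.31, "z": 0, "wx": 0, "wy": 0, "wz": 0, "jaw": 0.7}, {"x": 0, "y": -0.31, "z": 0, "wx": 0, "wy": 0, "wz": 0, "jaw": 0.7}, {"x": 0, "y": -0.31, "z": 0, "wx": 0, "wy": 0, "wz": 0, "jaw": 0.7}, {"x": 0, "y": -0.31, "z": 0, "wx": 0, "wy": 0, "wz": 0, "jaw": 0.7}]}}

```text
clock: 31.58
eef_pos: [0.6399, -0.2817, 0.2179]
ee_rot: [-0.001, -0.003, 1.0, -0.002]
wrist_force: [-0.4, -0.5, 0.3]
width: 0.0609
grip_force: 0.0
```

```bash
python3 st.py; python3 b.py
```

```text
31.57 [ 0.6399 -0.2817  0.2179] tilt -0.07 yaw 0.33 [-0.4 -0.5  0.3] 0.0609 0.0 [ 0.95  0.62 -0.94  1.32  0.49  1.45  1.62]
wrist [ 597.9 -279.3] [44.  44.1] 18.3 1837 0.66
top [ 407.3 -361.7] [44.5 44. ] 81.7 1757 0.66
top [ 416.7 -273.9] [43.6 43. ] 89.8 1738 0.66
top [ 598.  -278.8] [44.4 44.4] 18.6 1769 0.62
```

{"op": "step_arm", "data": {"increments": [{"x": -0.08, "y": 0.012, "z": -0.1, "wx": 0, "wy": 0, "wz": 0.025, "jaw": 0.7}, {"x": -0.141, "y": 0.012, "z": -0.2, "wx": 0, "wy": 0, "wz": 0.0503, "jaw": 0.7}, {"x": -0.141, "y": 0.012, "z": -0.35, "wx": 0, "wy": 0, "wz": 0.0503, "jaw": 0.7}, {"x": -0.141, "y": 0.012, "z": -0.5, "wx": 0, "wy": 0, "wz": 0.0503, "jaw": 0.7}, {"x": -0.141, "y": 0.012, "z": -0.581, "wx": 0, "wy": 0, "wz": 0.0503, "jaw": 0.7}]}}

```text
clock: 32.3
eef_pos: [0.5965, -0.2793, 0.0417]
ee_rot: [-0.001, -0.159, 0.987, -0.001]
wrist_force: [-0.1, -0.3, -0.4]
width: 0.0609
grip_force: 0.0
```

{"op": "step_arm", "data": {"increments": [{"x": 0, "y": 0, "z": 0, "wx": 0, "wy": 0, "wz": 0, "jaw": 0.7}, {"x": 0, "y": 0, "z": 0, "wx": 0, "wy": 0, "wz": 0, "jaw": 0.7}]}}

```text
clock: 32.55
eef_pos: [0.5986, -0.2799, 0.0457]
ee_rot: [0.001, -0.159, 0.987, -0.003]
wrist_force: [-0.3, 0.8, 0.6]
width: 0.061
grip_force: 0.0
```

```bash
python3 st.py
```

```text
32.55 [ 0.5986 -0.2799  0.0457] tilt 0.14 yaw 18.32 [-0.3  0.8  0.6] 0.061 0.0 [ 1.03  0.71 -0.94  1.6   0.62  1.15  1.84]
```

{"op": "step_arm", "data": {"increments": [{"x": 0, "y": 0, "z": -0.005, "wx": 0, "wy": 0, "wz": 0, "jaw": 0.35}, {"x": 0, "y": 0, "z": -0.005, "wx": 0, "wy": 0, "wz": 0, "jaw": 0.35}, {"x": 0, "y": 0, "z": -0.005, "wx": 0, "wy": 0, "wz": 0, "jaw": 0.35}, {"x": 0, "y": 0, "z": -0.005, "wx": 0, "wy": 0, "wz": 0, "jaw": 0.35}]}}

```text
clock: 33.05
eef_pos: [0.5977, -0.2801, 0.043]
ee_rot: [0.0, -0.159, 0.987, -0.002]
wrist_force: [-1.2, 0.2, 6.0]
width: 0.0434
grip_force: 30.0
```

{"op": "step_arm", "data": {"increments": [{"x": 0, "y": 0, "z": 0.15, "wx": 0, "wy": 0, "wz": 0, "jaw": 0.35}, {"x": 0.03, "y": 0.1, "z": 0.333, "wx": 0, "wy": 0, "wz": -0.0251, "jaw": 0.35}, {"x": 0.06, "y": 0.28, "z": 0.333, "wx": 0, "wy": 0, "wz": -0.0503, "jaw": 0.35}, {"x": 0.1, "y": 0.46, "z": 0.333, "wx": 0, "wy": 0, "wz": -0.0503, "jaw": 0.35}, {"x": 0.17, "y": 0.65, "z": 0.333, "wx": 0, "wy": 0, "wz": -0.0503, "jaw": 0.35}]}}

```text
clock: 33.67
eef_pos: [0.6483, -0.0842, 0.1423]
ee_rot: [-0.001, -0.001, 1.0, -0.002]
wrist_force: [1.4, -0.3, -0.8]
width: 0.0435
grip_force: 30.0
```

{"op": "step_arm", "data": {"increments": [{"x": 0, "y": 0.088, "z": 0, "wx": 0, "wy": 0, "wz": 0, "jaw": 0.35}, {"x": 0, "y": 0.088, "z": 0, "wx": 0, "wy": 0, "wz": 0, "jaw": 0.35}, {"x": 0, "y": 0.088, "z": -0.06, "wx": 0, "wy": 0, "wz": 0, "jaw": 0.35}, {"x": 0, "y": 0.088, "z": -0.12, "wx": 0, "wy": 0, "wz": 0, "jaw": 0.35}, {"x": 0, "y": 0.088, "z": -0.12, "wx": 0, "wy": 0, "wz": 0, "jaw": 0.35}]}}

```text
clock: 34.3
eef_pos: [0.6469, -0.0601, 0.1034]
ee_rot: [-0.002, -0.001, 1.0, -0.002]
wrist_force: [-0.1, -0.1, -0.4]
width: 0.0436
grip_force: 30.0
```

{"op": "step_arm", "data": {"increments": [{"x": 0, "y": 0, "z": -0.015, "wx": 0, "wy": 0, "wz": 0, "jaw": 0.35}, {"x": 0, "y": 0, "z": -0.015, "wx": 0, "wy": 0, "wz": 0, "jaw": 0.35}]}}

```text
clock: 34.55
eef_pos: [0.6484, -0.0587, 0.1017]
ee_rot: [-0.0, -0.002, 1.0, -0.002]
wrist_force: [0.3, -0.3, 0.1]
width: 0.0436
grip_force: 30.0
```

```bash
python3 st.py
```

```text
34.55 [ 0.6484 -0.0587  0.1017] tilt -0.05 yaw 0.18 [ 0.3 -0.3  0.1] 0.0436 30.0 [ 0.7   0.62 -0.94  1.58  0.53  1.22  1.23]
```

{"op": "step_arm", "data": {"increments": [{"x": 0.003, "y": 0, "z": -0.02, "wx": 0, "wy": 0, "wz": 0, "jaw": 0.35}, {"x": 0.003, "y": 0, "z": -0.04, "wx": 0, "wy": 0, "wz": 0, "jaw": 0.35}, {"x": 0.003, "y": 0, "z": -0.05, "wx": 0, "wy": 0, "wz": 0, "jaw": 0.35}, {"x": 0.003, "y": 0, "z": -0.057, "wx": 0, "wy": 0, "wz": 0, "jaw": 0.35}, {"x": 0.003, "y": 0, "z": -0.057, "wx": 0, "wy": 0, "wz": 0, "jaw": 0.35}]}}

```text
clock: 35.17
eef_pos: [0.6495, -0.0585, 0.0846]
ee_rot: [-0.0, -0.002, 1.0, -0.002]
wrist_force: [3.7, 0.9, -1.5]
width: 0.0434
grip_force: 30.0
```

```bash
python3 st.py
```

```text
35.17 [ 0.6495 -0.0585  0.0846] tilt -0.02 yaw 0.19 [ 3.7  0.9 -1.5] 0.0434 30.0 [ 0.69  0.64 -0.93  1.59  0.55  1.19  1.22]
```

{"op": "step_arm", "data": {"increments": [{"x": 0.003, "y": 0, "z": -0.001, "wx": 0, "wy": 0, "wz": 0, "jaw": 0.35}, {"x": 0.003, "y": 0, "z": -0.001, "wx": 0, "wy": 0, "wz": 0, "jaw": 0.63}, {"x": 0.003, "y": 0, "z": -0.001, "wx": 0, "wy": 0, "wz": 0, "jaw": 0.63}, {"x": 0.003, "y": 0, "z": 0.15, "wx": 0, "wy": 0, "wz": 0, "jaw": 0.63}, {"x": 0, "y": 0, "z": 0.35, "wx": 0, "wy": 0, "wz": 0, "jaw": 0.65}]}}

```text
clock: 35.8
eef_pos: [0.6482, -0.0587, 0.1895]
ee_rot: [-0.002, -0.002, 1.0, -0.002]
wrist_force: [-0.3, -0.3, 1.0]
width: 0.0561
grip_force: 0.0
```

{"op": "step_arm", "data": {"increments": [{"x": 0, "y": 0, "z": 0.15, "wx": 0, "wy": 0, "wz": 0, "jaw": 0.65}, {"x": 0, "y": 0, "z": 0.15, "wx": 0, "wy": 0, "wz": 0, "jaw": 0.65}, {"x": 0, "y": 0, "z": 0.15, "wx": 0, "wy": 0, "wz": 0, "jaw": 0.65}]}}

```text
clock: 36.17
eef_pos: [0.6489, -0.0587, 0.234]
ee_rot: [-0.001, -0.002, 1.0, -0.002]
wrist_force: [-0.3, -0.2, -1.0]
width: 0.0565
grip_force: 0.0
```

```bash
python3 st.py; python3 look.py l3.png; python3 b.py | grep top
```

```text
36.17 [ 0.6489 -0.0587  0.234 ] tilt -0.1 yaw 0.19 [-0.3 -0.2 -1. ] 0.0565 0.0 [ 0.72  0.52 -1.    1.43  0.44  1.43  1.29]
seat [649.8 -56.5] [41.4 42.7] 0.3
seat [576.1 111.2] [47.1 48.2] 0.2
seat [576.2 -56.7] [48.2 48.1] 0.2
seat [575.3  26.7] [47.8 48.1] 47.6
cut [650.5 110.6] [45.8 46.8] 0.3
cut [650.7  26.2] [45.9 45.4] 0.3
top [ 407.6 -360.9] [46.8 44.7] 81.0 1831 0.63
```

{"op": "step_arm", "data": {"increments": [{"x": -0.17, "y": -0.1, "z": 0, "wx": 0, "wy": 0, "wz": 0, "jaw": 0.7}, {"x": -0.34, "y": -0.2, "z": 0, "wx": 0, "wy": 0, "wz": 0, "jaw": 0.7}, {"x": -0.45, "y": -0.35, "z": 0, "wx": 0, "wy": 0, "wz": 0, "jaw": 0.7}, {"x": -0.55, "y": -0.5, "z": 0, "wx": 0, "wy": 0, "wz": 0, "jaw": 0.7}, {"x": -0.65, "y": -0.65, "z": 0, "wx": 0, "wy": 0, "wz": 0, "jaw": 0.7}]}}

```text
clock: 36.95
eef_pos: [0.4525, -0.2549, 0.2339]
ee_rot: [-0.001, -0.001, 1.0, -0.002]
wrist_force: [0.3, -1.2, -0.1]
width: 0.0609
grip_force: 0.0
```

{"op": "step_arm", "data": {"increments": [{"x": 0, "y": -0.07, "z": -0.05, "wx": 0, "wy": 0, "wz": 0, "jaw": 0.7}, {"x": 0, "y": -0.07, "z": -0.05, "wx": 0, "wy": 0, "wz": 0, "jaw": 0.7}, {"x": 0, "y": -0.07, "z": -0.05, "wx": 0, "wy": 0, "wz": 0, "jaw": 0.7}, {"x": 0, "y": -0.07, "z": -0.05, "wx": 0, "wy": 0, "wz": 0, "jaw": 0.7}]}}

```text
clock: 37.45
eef_pos: [0.455, -0.2731, 0.22]
ee_rot: [-0.0, -0.003, 1.0, -0.002]
wrist_force: [0.2, 0.2, 0.3]
width: 0.0615
grip_force: 0.0
```

```bash
python3 st.py; python3 b.py
```

```text
37.45 [ 0.455  -0.2731  0.22  ] tilt -0.03 yaw 0.33 [0.2 0.2 0.3] 0.0615 0.0 [ 1.39  0.24 -1.06  1.74  0.22  1.29  1.86]
wrist [ 415.9 -273. ] [42.6 44.1] 0.4 1824 0.67
wrist [ 407.5 -358.7] [41.7 44.2] 81.2 1703 0.64
```

{"op": "step_arm", "data": {"increments": [{"x": -0.07, "y": 0, "z": -0.15, "wx": 0, "wy": 0, "wz": 0, "jaw": 0.7}, {"x": -0.129, "y": 0, "z": -0.3, "wx": 0, "wy": 0, "wz": 0, "jaw": 0.7}, {"x": -0.129, "y": 0, "z": -0.45, "wx": 0, "wy": 0, "wz": 0, "jaw": 0.7}, {"x": -0.129, "y": 0, "z": -0.587, "wx": 0, "wy": 0, "wz": 0, "jaw": 0.7}, {"x": -0.129, "y": 0, "z": -0.587, "wx": 0, "wy": 0, "wz": 0, "jaw": 0.7}]}}

```text
clock: 38.17
eef_pos: [0.4142, -0.2729, 0.0416]
ee_rot: [-0.002, -0.002, 1.0, -0.0]
wrist_force: [-0.3, 0.2, 1.4]
width: 0.0606
grip_force: 0.0
```

{"op": "step_arm", "data": {"increments": [{"x": 0, "y": 0, "z": 0, "wx": 0, "wy": 0, "wz": 0, "jaw": 0.7}, {"x": 0, "y": 0, "z": 0, "wx": 0, "wy": 0, "wz": 0, "jaw": 0.7}]}}

```text
clock: 38.42
eef_pos: [0.4168, -0.2752, 0.0454]
ee_rot: [0.001, -0.002, 1.0, -0.003]
wrist_force: [-0.4, -0.2, 0.1]
width: 0.0607
grip_force: 0.0
```

```bash
python3 st.py
```

```text
38.42 [ 0.4168 -0.2752  0.0454] tilt 0.06 yaw 0.2 [-0.4 -0.2  0.1] 0.0607 0.0 [ 1.33  0.39 -0.96  2.    0.4   0.95  1.75]
```

{"op": "step_arm", "data": {"increments": [{"x": 0, "y": 0, "z": -0.005, "wx": 0, "wy": 0, "wz": 0, "jaw": 0.35}, {"x": 0, "y": 0, "z": -0.005, "wx": 0, "wy": 0, "wz": 0, "jaw": 0.35}, {"x": 0, "y": 0, "z": -0.005, "wx": 0, "wy": 0, "wz": 0, "jaw": 0.35}, {"x": 0, "y": 0, "z": -0.005, "wx": 0, "wy": 0, "wz": 0, "jaw": 0.35}]}}

```text
clock: 38.92
eef_pos: [0.4156, -0.2747, 0.0423]
ee_rot: [-0.001, -0.002, 1.0, -0.002]
wrist_force: [-1.5, -0.7, 5.0]
width: 0.0435
grip_force: 30.0
```

{"op": "step_arm", "data": {"increments": [{"x": 0, "y": 0, "z": 0.15, "wx": 0, "wy": 0, "wz": 0, "jaw": 0.35}, {"x": 0.05, "y": 0.05, "z": 0.333, "wx": 0, "wy": 0, "wz": 0, "jaw": 0.35}, {"x": 0.18, "y": 0.18, "z": 0.333, "wx": 0, "wy": 0, "wz": 0, "jaw": 0.35}, {"x": 0.3, "y": 0.32, "z": 0.333, "wx": 0, "wy": 0, "wz": 0, "jaw": 0.35}, {"x": 0.42, "y": 0.46, "z": 0.333, "wx": 0, "wy": 0, "wz": 0, "jaw": 0.35}]}}

```text
clock: 39.55
eef_pos: [0.5424, -0.1357, 0.1419]
ee_rot: [-0.0, -0.001, 1.0, -0.002]
wrist_force: [-0.1, -0.5, 0.2]
width: 0.0434
grip_force: 30.0
```

{"op": "step_arm", "data": {"increments": [{"x": 0.12, "y": 0.14, "z": 0, "wx": 0, "wy": 0, "wz": 0, "jaw": 0.35}, {"x": 0.24, "y": 0.28, "z": 0, "wx": 0, "wy": 0, "wz": 0, "jaw": 0.35}, {"x": 0.358, "y": 0.42, "z": 0, "wx": 0, "wy": 0, "wz": 0, "jaw": 0.35}, {"x": 0.358, "y": 0.543, "z": 0, "wx": 0, "wy": 0, "wz": 0, "jaw": 0.35}, {"x": 0.358, "y": 0.543, "z": 0, "wx": 0, "wy": 0, "wz": 0, "jaw": 0.35}]}}

```text
clock: 40.17
eef_pos: [0.6484, 0.0315, 0.1417]
ee_rot: [-0.001, -0.005, 1.0, -0.001]
wrist_force: [0.1, -0.5, -1.0]
width: 0.0438
grip_force: 30.0
```

{"op": "step_arm", "data": {"increments": [{"x": 0, "y": 0, "z": 0, "wx": 0, "wy": 0, "wz": 0, "jaw": 0.35}, {"x": 0, "y": 0, "z": -0.07, "wx": 0, "wy": 0, "wz": 0, "jaw": 0.35}, {"x": 0, "y": 0, "z": -0.13, "wx": 0, "wy": 0, "wz": 0, "jaw": 0.35}, {"x": 0, "y": 0, "z": -0.13, "wx": 0, "wy": 0, "wz": 0, "jaw": 0.35}, {"x": 0, "y": 0, "z": -0.13, "wx": 0, "wy": 0, "wz": 0, "jaw": 0.35}]}}

```text
clock: 40.8
eef_pos: [0.649, 0.0263, 0.1029]
ee_rot: [-0.001, -0.002, 1.0, -0.002]
wrist_force: [-0.3, -0.1, -0.2]
width: 0.0434
grip_force: 30.0
```

```bash
python3 st.py
```

```text
40.8 [0.649  0.0263 0.1029] tilt -0.06 yaw 0.18 [-0.3 -0.1 -0.2] 0.0434 30.0 [ 0.57  0.63 -0.96  1.58  0.54  1.22  1.09]
```

{"op": "step_arm", "data": {"increments": [{"x": 0.003, "y": -0.003, "z": -0.02, "wx": 0, "wy": 0, "wz": 0, "jaw": 0.35}, {"x": 0.003, "y": -0.003, "z": -0.04, "wx": 0, "wy": 0, "wz": 0, "jaw": 0.35}, {"x": 0.003, "y": -0.003, "z": -0.053, "wx": 0, "wy": 0, "wz": 0, "jaw": 0.35}, {"x": 0.003, "y": -0.003, "z": -0.06, "wx": 0, "wy": 0, "wz": 0, "jaw": 0.35}, {"x": 0.003, "y": -0.003, "z": -0.06, "wx": 0, "wy": 0, "wz": 0, "jaw": 0.35}]}}

```text
clock: 41.42
eef_pos: [0.6498, 0.0255, 0.0848]
ee_rot: [-0.001, -0.002, 1.0, -0.002]
wrist_force: [-1.2, 0.0, -0.7]
width: 0.0434
grip_force: 30.0
```

```bash
python3 st.py
```

```text
41.42 [0.6498 0.0255 0.0848] tilt -0.07 yaw 0.2 [-1.2  0.  -0.7] 0.0434 30.0 [ 0.57  0.64 -0.94  1.59  0.55  1.19  1.08]
```

{"op": "step_arm", "data": {"increments": [{"x": 0, "y": 0, "z": -0.003, "wx": 0, "wy": 0, "wz": 0, "jaw": 0.35}, {"x": 0, "y": 0, "z": -0.003, "wx": 0, "wy": 0, "wz": 0, "jaw": 0.63}, {"x": 0, "y": 0, "z": -0.003, "wx": 0, "wy": 0, "wz": 0, "jaw": 0.63}, {"x": 0, "y": 0, "z": 0.15, "wx": 0, "wy": 0, "wz": 0, "jaw": 0.63}, {"x": 0, "y": 0, "z": 0.35, "wx": 0, "wy": 0, "wz": 0, "jaw": 0.65}]}}

```text
clock: 42.05
eef_pos: [0.6491, 0.0251, 0.19]
ee_rot: [-0.002, -0.002, 1.0, -0.002]
wrist_force: [1.2, -0.1, -0.1]
width: 0.0561
grip_force: 0.0
```

{"op": "step_arm", "data": {"increments": [{"x": 0, "y": 0, "z": 0.15, "wx": 0, "wy": 0, "wz": 0, "jaw": 0.65}, {"x": 0, "y": 0, "z": 0.15, "wx": 0, "wy": 0, "wz": 0, "jaw": 0.65}, {"x": 0, "y": 0, "z": 0.15, "wx": 0, "wy": 0, "wz": 0, "jaw": 0.65}]}}

```text
clock: 42.42
eef_pos: [0.6497, 0.0253, 0.2344]
ee_rot: [-0.001, -0.002, 1.0, -0.002]
wrist_force: [-0.2, 0.4, -0.5]
width: 0.0566
grip_force: 0.0
```

```bash
python3 look.py l4.png; python3 b.py | grep top
```

```text
seat [650.2  27.5] [42.6 42.8] 0.3
seat [576.  111.2] [48.4 48.2] 65.5
seat [573.8 -56.2] [49.1 42.8] 85.9
seat [575.1  27.3] [47.8 48.2] 88.9
cut [650.5 110.1] [45.8 45.4] 0.3
top [ 407.6 -360.8] [47.2 44.7] 81.0 1837 0.64
```

{"op": "step_arm", "data": {"increments": [{"x": -0.15, "y": -0.15, "z": 0, "wx": 0, "wy": 0, "wz": 0, "jaw": 0.7}, {"x": -0.28, "y": -0.3, "z": 0, "wx": 0, "wy": 0, "wz": 0, "jaw": 0.7}, {"x": -0.4, "y": -0.45, "z": 0, "wx": 0, "wy": 0, "wz": 0, "jaw": 0.7}, {"x": -0.5, "y": -0.6, "z": 0, "wx": 0, "wy": 0, "wz": 0, "jaw": 0.7}, {"x": -0.6, "y": -0.76, "z": 0, "wx": 0, "wy": 0, "wz": 0, "jaw": 0.7}]}}

```text
clock: 43.2
eef_pos: [0.4682, -0.2038, 0.2341]
ee_rot: [-0.001, -0.002, 1.0, -0.002]
wrist_force: [0.9, -0.8, 0.3]
width: 0.0611
grip_force: 0.0
```

{"op": "step_arm", "data": {"increments": [{"x": -0.04, "y": -0.15, "z": -0.05, "wx": 0, "wy": 0, "wz": 0, "jaw": 0.7}, {"x": -0.06, "y": -0.3, "z": -0.05, "wx": 0, "wy": 0, "wz": 0, "jaw": 0.7}, {"x": -0.06, "y": -0.535, "z": -0.05, "wx": 0, "wy": 0, "wz": 0, "jaw": 0.7}, {"x": -0.06, "y": -0.535, "z": -0.05, "wx": 0, "wy": 0, "wz": 0, "jaw": 0.7}, {"x": -0.06, "y": -0.535, "z": -0.05, "wx": 0, "wy": 0, "wz": 0, "jaw": 0.7}]}}

```text
clock: 43.82
eef_pos: [0.4516, -0.3628, 0.2189]
ee_rot: [-0.001, -0.001, 1.0, -0.001]
wrist_force: [0.1, 1.3, 0.6]
width: 0.0609
grip_force: 0.0
```

{"op": "step_arm", "data": {"increments": [{"x": 0, "y": 0, "z": 0, "wx": 0, "wy": 0, "wz": 0, "jaw": 0.7}, {"x": 0, "y": 0, "z": 0, "wx": 0, "wy": 0, "wz": 0, "jaw": 0.7}]}}

```text
clock: 44.08
eef_pos: [0.4523, -0.3617, 0.2201]
ee_rot: [-0.001, -0.003, 1.0, -0.002]
wrist_force: [0.3, -0.3, 0.1]
width: 0.0609
grip_force: 0.0
```

```bash
python3 st.py; python3 b.py
```

```text
44.08 [ 0.4523 -0.3617  0.2201] tilt -0.06 yaw 0.31 [ 0.3 -0.3  0.1] 0.0609 0.0 [ 1.4   0.35 -0.99  1.63  0.3   1.32  1.94]
wrist [ 407.3 -361.7] [43.9 43.8] 81.2 1826 0.65
```

{"op": "step_arm", "data": {"increments": [{"x": -0.08, "y": 0, "z": -0.15, "wx": 0, "wy": 0, "wz": -0.0125, "jaw": 0.7}, {"x": -0.15, "y": 0, "z": -0.3, "wx": 0, "wy": 0, "wz": -0.025, "jaw": 0.7}, {"x": -0.15, "y": 0, "z": -0.45, "wx": 0, "wy": 0, "wz": -0.025, "jaw": 0.7}, {"x": -0.15, "y": 0, "z": -0.59, "wx": 0, "wy": 0, "wz": -0.025, "jaw": 0.7}, {"x": -0.15, "y": 0, "z": -0.59, "wx": 0, "wy": 0, "wz": -0.025, "jaw": 0.7}]}}

```text
clock: 44.8
eef_pos: [0.4053, -0.3614, 0.0408]
ee_rot: [-0.002, 0.076, 0.997, -0.0]
wrist_force: [0.2, -0.3, 1.2]
width: 0.061
grip_force: 0.0
```

{"op": "step_arm", "data": {"increments": [{"x": 0, "y": 0, "z": 0, "wx": 0, "wy": 0, "wz": 0, "jaw": 0.7}, {"x": 0, "y": 0, "z": 0, "wx": 0, "wy": 0, "wz": 0, "jaw": 0.7}]}}

```text
clock: 45.05
eef_pos: [0.408, -0.3638, 0.0449]
ee_rot: [0.0, 0.077, 0.997, -0.003]
wrist_force: [0.5, -0.4, -0.1]
width: 0.0609
grip_force: 0.0
```

```bash
python3 st.py
```

```text
45.05 [ 0.408  -0.3638  0.0449] tilt 0.02 yaw -8.81 [ 0.5 -0.4 -0.1] 0.0609 0.0 [ 1.38  0.46 -0.87  1.89  0.42  0.98  1.73]
```

{"op": "step_arm", "data": {"increments": [{"x": 0, "y": 0, "z": -0.004, "wx": 0, "wy": 0, "wz": 0, "jaw": 0.35}, {"x": 0, "y": 0, "z": -0.004, "wx": 0, "wy": 0, "wz": 0, "jaw": 0.35}, {"x": 0, "y": 0, "z": -0.004, "wx": 0, "wy": 0, "wz": 0, "jaw": 0.35}, {"x": 0, "y": 0, "z": -0.004, "wx": 0, "wy": 0, "wz": 0, "jaw": 0.35}]}}

```text
clock: 45.55
eef_pos: [0.4069, -0.3632, 0.042]
ee_rot: [-0.001, 0.077, 0.997, -0.002]
wrist_force: [-1.7, 0.3, 5.4]
width: 0.0435
grip_force: 30.0
```

{"op": "step_arm", "data": {"increments": [{"x": 0, "y": 0, "z": 0.15, "wx": 0, "wy": 0, "wz": 0, "jaw": 0.35}, {"x": 0.05, "y": 0.1, "z": 0.333, "wx": 0, "wy": 0, "wz": 0.0125, "jaw": 0.35}, {"x": 0.14, "y": 0.27, "z": 0.333, "wx": 0, "wy": 0, "wz": 0.025, "jaw": 0.35}, {"x": 0.23, "y": 0.44, "z": 0.333, "wx": 0, "wy": 0, "wz": 0.025, "jaw": 0.35}, {"x": 0.32, "y": 0.61, "z": 0.333, "wx": 0, "wy": 0, "wz": 0.025, "jaw": 0.35}]}}

```text
clock: 46.18
eef_pos: [0.5034, -0.1787, 0.1417]
ee_rot: [-0.0, -0.001, 1.0, -0.002]
wrist_force: [-0.3, -0.8, -0.8]
width: 0.0433
grip_force: 30.0
```

{"op": "step_arm", "data": {"increments": [{"x": 0.09, "y": 0.17, "z": 0, "wx": 0, "wy": 0, "wz": 0, "jaw": 0.35}, {"x": 0.19, "y": 0.34, "z": 0, "wx": 0, "wy": 0, "wz": 0, "jaw": 0.35}, {"x": 0.29, "y": 0.51, "z": 0, "wx": 0, "wy": 0, "wz": 0, "jaw": 0.35}, {"x": 0.39, "y": 0.68, "z": 0, "wx": 0, "wy": 0, "wz": 0, "jaw": 0.35}, {"x": 0.488, "y": 0.84, "z": 0, "wx": 0, "wy": 0, "wz": 0, "jaw": 0.35}]}}

```text
clock: 46.8
eef_pos: [0.65, 0.0737, 0.1412]
ee_rot: [-0.001, -0.002, 1.0, -0.002]
wrist_force: [1.2, -1.4, -0.3]
width: 0.0435
grip_force: 30.0
```

{"op": "step_arm", "data": {"increments": [{"x": 0, "y": 0.124, "z": 0, "wx": 0, "wy": 0, "wz": 0, "jaw": 0.35}, {"x": 0, "y": 0.124, "z": 0, "wx": 0, "wy": 0, "wz": 0, "jaw": 0.35}, {"x": 0, "y": 0.124, "z": -0.07, "wx": 0, "wy": 0, "wz": 0, "jaw": 0.35}, {"x": 0, "y": 0.124, "z": -0.13, "wx": 0, "wy": 0, "wz": 0, "jaw": 0.35}, {"x": 0, "y": 0.124, "z": -0.13, "wx": 0, "wy": 0, "wz": 0, "jaw": 0.35}]}}

```text
clock: 47.42
eef_pos: [0.6481, 0.1072, 0.0999]
ee_rot: [-0.002, -0.001, 1.0, -0.003]
wrist_force: [0.2, 0.0, -0.5]
width: 0.0438
grip_force: 30.0
```

{"op": "step_arm", "data": {"increments": [{"x": 0, "y": 0, "z": 0, "wx": 0, "wy": 0, "wz": 0, "jaw": 0.35}, {"x": 0, "y": 0, "z": 0, "wx": 0, "wy": 0, "wz": 0, "jaw": 0.35}]}}

```text
clock: 47.68
eef_pos: [0.6497, 0.1091, 0.1033]
ee_rot: [0.0, -0.002, 1.0, -0.002]
wrist_force: [0.5, -0.2, -0.3]
width: 0.0434
grip_force: 30.0
```

```bash
python3 st.py
```

```text
47.67 [0.6497 0.1091 0.1033] tilt 0.0 yaw 0.17 [ 0.5 -0.2 -0.3] 0.0434 30.0 [ 0.44  0.64 -0.95  1.56  0.55  1.23  0.96]
```

{"op": "step_arm", "data": {"increments": [{"x": 0, "y": 0.001, "z": -0.02, "wx": 0, "wy": 0, "wz": 0, "jaw": 0.35}, {"x": 0, "y": 0.001, "z": -0.04, "wx": 0, "wy": 0, "wz": 0, "jaw": 0.35}, {"x": 0, "y": 0.001, "z": -0.053, "wx": 0, "wy": 0, "wz": 0, "jaw": 0.35}, {"x": 0, "y": 0.001, "z": -0.062, "wx": 0, "wy": 0, "wz": 0, "jaw": 0.35}, {"x": 0, "y": 0.001, "z": -0.062, "wx": 0, "wy": 0, "wz": 0, "jaw": 0.35}]}}

```text
clock: 48.3
eef_pos: [0.6493, 0.1095, 0.084]
ee_rot: [-0.0, -0.002, 1.0, -0.002]
wrist_force: [1.0, 1.2, -0.6]
width: 0.0437
grip_force: 30.0
```

```bash
python3 st.py
```

```text
48.3 [0.6493 0.1095 0.084 ] tilt -0.06 yaw 0.2 [ 1.   1.2 -0.6] 0.0437 30.0 [ 0.43  0.66 -0.94  1.57  0.56  1.2   0.95]
```

{"op": "step_arm", "data": {"increments": [{"x": 0, "y": 0, "z": 0, "wx": 0, "wy": 0, "wz": 0, "jaw": 0.63}, {"x": 0, "y": 0, "z": 0, "wx": 0, "wy": 0, "wz": 0, "jaw": 0.63}, {"x": 0, "y": 0, "z": 0.15, "wx": 0, "wy": 0, "wz": 0, "jaw": 0.63}, {"x": 0, "y": -0.13, "z": 0.35, "wx": 0, "wy": 0, "wz": 0, "jaw": 0.63}, {"x": -0.06, "y": -0.27, "z": 0.5, "wx": 0, "wy": 0, "wz": 0, "jaw": 0.63}]}}

```text
clock: 48.92
eef_pos: [0.6341, 0.0351, 0.2285]
ee_rot: [0.0, -0.002, 1.0, -0.001]
wrist_force: [0.3, -1.4, 0.0]
width: 0.055
grip_force: 0.0
```

{"op": "step_arm", "data": {"increments": [{"x": 0, "y": 0, "z": 0.05, "wx": 0, "wy": 0, "wz": 0, "jaw": 0.5}, {"x": 0, "y": 0, "z": 0.05, "wx": 0, "wy": 0, "wz": 0, "jaw": 0.5}, {"x": 0, "y": 0, "z": 0.05, "wx": 0, "wy": 0, "wz": 0, "jaw": 0.5}]}}

```text
clock: 49.3
eef_pos: [0.6333, 0.0363, 0.2402]
ee_rot: [-0.001, -0.003, 1.0, -0.002]
wrist_force: [0.1, 0.6, 0.3]
width: 0.044
grip_force: 0.0
```

```bash
python3 st.py; python3 look.py l5.png
```

```text
49.3 [0.6333 0.0363 0.2402] tilt -0.15 yaw 0.31 [0.1 0.6 0.3] 0.044 0.0 [ 0.61  0.49 -1.03  1.46  0.42  1.43  1.15]
seat [662.6 -56.5] [17.7 43.8] 0.4
seat [649.9 111.3] [43.4 43.3] 0.3
seat [649.8  27.4] [42.1 43. ] 0.4
seat [576.  111.2] [48.  47.7] 47.0
seat [565.7 -56.8] [48.7 26.1] 88.9
seat [575.5  26.8] [48.1 48.5] 69.7
```

View pics/l5.png

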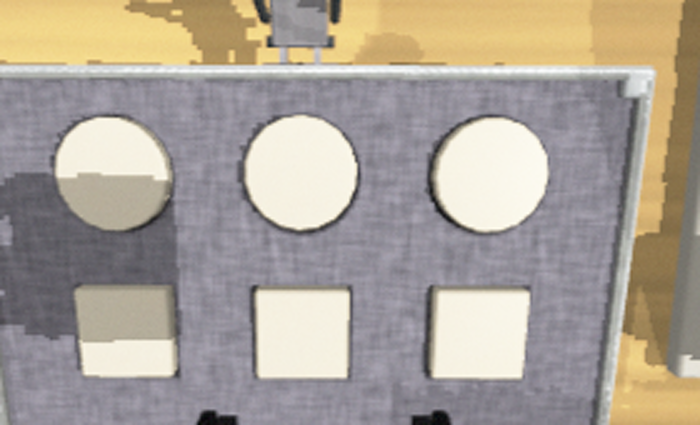

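{"op": "step_arm", "data": {"increments": [{"x": 0, "y": 0.15, "z": 0.2, "wx": 0, "wy": 0, "wz": 0, "jaw": 0.5}, {"x": 0, "y": 0.356, "z": 0.367, "wx": 0, "wy": 0, "wz": 0, "jaw": 0.5}, {"x": 0.15, "y": 0.356, "z": 0.367, "wx": 0, "wy": 0, "wz": 0, "jaw": 0.5}, {"x": 0.352, "y": 0.356, "z": 0.367, "wx": 0, "wy": 0, "wz": 0, "jaw": 0.5}, {"x": 0.352, "y": 0.356, "z": 0.367, "wx": 0, "wy": 0, "wz": 0, "jaw": 0.5}]}}

```text
clock: 49.98
eef_pos: [0.7423, 0.143, 0.3453]
ee_rot: [-0.004, -0.002, 1.0, -0.002]
wrist_force: [-0.3, 0.1, -0.5]
width: 0.0436
grip_force: 0.0
```

{"op": "step_arm", "data": {"increments": [{"x": 0, "y": 0, "z": 0, "wx": 0, "wy": 0, "wz": 0, "jaw": 0.5}, {"x": 0, "y": 0, "z": 0, "wx": 0, "wy": 0, "wz": 0, "jaw": 0.5}]}}

```text
clock: 50.22
eef_pos: [0.7385, 0.1424, 0.3522]
ee_rot: [-0.0, -0.002, 1.0, -0.002]
wrist_force: [-0.3, -0.6, 0.5]
width: 0.0436
grip_force: 0.0
```

```bash
python3 st.py
```

```text
50.23 [0.7385 0.1424 0.3522] tilt -0.04 yaw 0.27 [-0.3 -0.6  0.5] 0.0436 0.0 [ 0.2   0.69 -0.96  0.9   0.56  1.76  1.06]
```

{"op": "step_arm", "data": {"increments": [{"x": 0, "y": 0.001, "z": -0.1, "wx": 0, "wy": 0, "wz": 0, "jaw": 0.5}, {"x": 0, "y": 0.001, "z": -0.18, "wx": 0, "wy": 0, "wz": 0, "jaw": 0.5}, {"x": 0, "y": 0.001, "z": -0.232, "wx": 0, "wy": 0, "wz": 0, "jaw": 0.5}, {"x": 0, "y": 0.001, "z": -0.232, "wx": 0, "wy": 0, "wz": 0, "jaw": 0.5}, {"x": 0, "y": 0.001, "z": -0.232, "wx": 0, "wy": 0, "wz": 0, "jaw": 0.5}]}}

```text
clock: 50.85
eef_pos: [0.7395, 0.1422, 0.2835]
ee_rot: [0.0, -0.002, 1.0, -0.002]
wrist_force: [1.0, -0.8, 1.0]
width: 0.0431
grip_force: 0.0
```

{"op": "step_arm", "data": {"increments": [{"x": 0, "y": 0, "z": 0, "wx": 0, "wy": 0, "wz": 0, "jaw": 0.0}, {"x": 0, "y": 0, "z": 0, "wx": 0, "wy": 0, "wz": 0, "jaw": 0.0}, {"x": 0, "y": 0, "z": 0, "wx": 0, "wy": 0, "wz": 0, "jaw": 0.0}], "newtons": 35}}

```text
clock: 51.22
eef_pos: [0.7395, 0.1433, 0.2824]
ee_rot: [-0.0, -0.002, 1.0, -0.001]
wrist_force: [0.2, 0.7, 3.1]
width: 0.0237
grip_force: 35.0
```

```bash
python3 st.py
```

```text
51.23 [0.7395 0.1433 0.2824] tilt -0.02 yaw 0.25 [0.2 0.7 3.1] 0.0237 35.0 [ 0.25  0.71 -0.96  1.04  0.56  1.63  1.03]
```

{"op": "step_arm", "data": {"increments": [{"x": -0.096, "y": 0, "z": 0, "wx": 0, "wy": 0, "wz": 0, "jaw": 0}, {"x": -0.184, "y": 0, "z": -0.011, "wx": 0, "wy": 0, "wz": 0, "jaw": 0}, {"x": -0.273, "y": 0, "z": -0.034, "wx": 0, "wy": 0, "wz": 0, "jaw": 0}, {"x": -0.355, "y": 0, "z": -0.068, "wx": 0, "wy": 0, "wz": 0, "jaw": 0}, {"x": -0.433, "y": 0, "z": -0.112, "wx": 0, "wy": 0, "wz": 0, "jaw": 0}]}}

```text
clock: 51.85
eef_pos: [0.6101, 0.1429, 0.2491]
ee_rot: [0.002, -0.002, 1.0, -0.001]
wrist_force: [7.7, 4.4, -1.3]
width: 0.0233
grip_force: 36.9
```

{"op": "step_arm", "data": {"increments": [{"x": -0.071, "y": 0, "z": -0.054, "wx": 0, "wy": 0, "wz": 0, "jaw": 0}, {"x": -0.134, "y": 0, "z": -0.117, "wx": 0, "wy": 0, "wz": 0, "jaw": 0}, {"x": -0.189, "y": 0, "z": -0.187, "wx": 0, "wy": 0, "wz": 0, "jaw": 0}, {"x": -0.233, "y": 0, "z": -0.264, "wx": 0, "wy": 0, "wz": 0, "jaw": 0}, {"x": -0.268, "y": 0, "z": -0.347, "wx": 0, "wy": 0, "wz": 0, "jaw": 0}]}}

```text
clock: 52.48
eef_pos: [0.529, 0.1428, 0.1447]
ee_rot: [0.0, -0.002, 1.0, -0.002]
wrist_force: [3.6, 1.4, 3.5]
width: 0.0234
grip_force: 35.0
```

```bash
python3 st.py
```

```text
52.48 [0.529  0.1428 0.1447] tilt 0.04 yaw 0.23 [3.6 1.4 3.5] 0.0234 35.0 [ 0.57  0.41 -1.11  1.79  0.39  1.19  0.92]
```

{"op": "step_arm", "data": {"increments": [{"x": -0.023, "y": 0, "z": -0.086, "wx": 0, "wy": 0, "wz": 0, "jaw": 0}, {"x": -0.032, "y": 0, "z": -0.139, "wx": 0, "wy": 0, "wz": 0, "jaw": 0}, {"x": -0.035, "y": 0, "z": -0.174, "wx": 0, "wy": 0, "wz": 0, "jaw": 0}, {"x": -0.035, "y": 0, "z": -0.178, "wx": 0, "wy": 0, "wz": 0, "jaw": 0}]}}

```text
clock: 52.98
eef_pos: [0.5192, 0.1428, 0.0927]
ee_rot: [-0.0, -0.002, 1.0, -0.002]
wrist_force: [-10.2, -1.8, 29.1]
width: 0.0236
grip_force: 35.0
```

```bash
python3 st.py
```

```text
52.98 [0.5192 0.1428 0.0927] tilt -0.02 yaw 0.21 [-10.2  -1.8  29.1] 0.0236 35.0 [ 0.54  0.45 -1.07  1.86  0.45  1.1   0.87]
```

{"op": "step_arm", "data": {"increments": [{"x": 0, "y": 0, "z": 0, "wx": 0, "wy": 0, "wz": 0, "jaw": 0.5}, {"x": 0, "y": 0, "z": 0, "wx": 0, "wy": 0, "wz": 0, "jaw": 0.5}, {"x": 0, "y": 0, "z": 0.15, "wx": 0, "wy": 0, "wz": 0, "jaw": 0.5}, {"x": -0.05, "y": -0.15, "z": 0.35, "wx": 0, "wy": 0, "wz": 0, "jaw": 0}, {"x": -0.09, "y": -0.3, "z": 0.45, "wx": 0, "wy": 0, "wz": 0, "jaw": 0}]}}

```text
clock: 53.6
eef_pos: [0.4929, 0.0573, 0.2238]
ee_rot: [-0.0, -0.003, 1.0, -0.001]
wrist_force: [0.6, -1.2, 0.6]
width: 0.0307
grip_force: 0.0
```

{"op": "step_arm", "data": {"increments": [{"x": -0.036, "y": -0.093, "z": 0, "wx": 0, "wy": 0, "wz": 0, "jaw": 0}, {"x": -0.036, "y": -0.093, "z": 0, "wx": 0, "wy": 0, "wz": 0, "jaw": 0}, {"x": -0.036, "y": -0.093, "z": 0, "wx": 0, "wy": 0, "wz": 0, "jaw": 0}, {"x": -0.036, "y": -0.093, "z": 0, "wx": 0, "wy": 0, "wz": 0, "jaw": 0}]}}

```text
clock: 54.1
eef_pos: [0.4822, 0.0304, 0.2221]
ee_rot: [-0.001, -0.003, 1.0, -0.001]
wrist_force: [0.1, -0.6, 0.5]
width: 0.0011
grip_force: 0.0
```

```bash
python3 st.py
python3 - <<'E'
from h import *
c=cap("wrist","w9.png")
g=cv2.cvtColor(c["im"],cv2.COLOR_BGR2GRAY).astype(int)
for y in (-.07,.09): 
    u,v=proj(c,[[.5315,y,.1]])[0]; print(u,v); col=g[int(v)-12:int(v)+12,int(round(u))]; print(int(v)-12,col)
E
```

```text
54.1 [0.4822 0.0304 0.2221] tilt -0.08 yaw 0.31 [ 0.1 -0.6  0.5] 0.0011 0.0 [ 1.01  0.12 -1.22  1.84  0.12  1.27  1.33]
153.21454616957476 234.7423040089159
222 [108 110 112 108 113 126 115  91  80 105 111 106 110 169 199 221 177 171
 168 155  95  43  23  27]
303.8360643826686 235.75960417747535
223 [108 103 100 101 107 113  89  81  85  98 102  99 122 179 200 162 144 140
  77  37  24  23  23  26]
```

{"op": "step_arm", "data": {"increments": [{"x": 0, "y": -0.008, "z": -0.15, "wx": 0, "wy": 0, "wz": 0, "jaw": 0}, {"x": 0, "y": -0.008, "z": -0.3, "wx": 0, "wy": 0, "wz": 0, "jaw": 0}, {"x": 0, "y": -0.008, "z": -0.36, "wx": 0, "wy": 0, "wz": 0, "jaw": 0}, {"x": 0, "y": -0.008, "z": -0.42, "wx": 0, "wy": 0, "wz": 0, "jaw": 0}, {"x": 0, "y": -0.008, "z": -0.47, "wx": 0, "wy": 0, "wz": 0, "jaw": 0}]}}

```text
clock: 54.78
eef_pos: [0.4823, 0.0276, 0.0813]
ee_rot: [-0.001, -0.002, 1.0, -0.002]
wrist_force: [-0.9, 0.3, 2.4]
width: 0.0008
grip_force: 1.2
```

```bash
python3 st.py
```

```text
54.77 [0.4823 0.0276 0.0813] tilt -0.08 yaw 0.27 [-0.9  0.3  2.4] 0.0008 1.2 [ 0.84  0.34 -1.12  2.    0.36  1.02  1.13]
```

Lever is being pushed; continue down, then back away.

{"op": "step_arm", "data": {"increments": [{"x": 0, "y": 0, "z": -0.05, "wx": 0, "wy": 0, "wz": 0, "jaw": 0}, {"x": 0, "y": 0, "z": -0.09, "wx": 0, "wy": 0, "wz": 0, "jaw": 0}, {"x": 0, "y": 0, "z": -0.113, "wx": 0, "wy": 0, "wz": 0, "jaw": 0}, {"x": 0, "y": 0, "z": -0.113, "wx": 0, "wy": 0, "wz": 0, "jaw": 0}]}}

```text
clock: 55.28
eef_pos: [0.482, 0.0267, 0.047]
ee_rot: [-0.001, -0.002, 1.0, -0.002]
wrist_force: [-1.0, -0.5, -0.2]
width: 0.0003
grip_force: 0.0
```

```bash
python3 st.py
```

```text
55.27 [0.482  0.0267 0.047 ] tilt -0.08 yaw 0.2 [-1.  -0.5 -0.2] 0.0003 0.0 [ 0.79  0.39 -1.07  2.03  0.43  0.96  1.08]
```

{"op": "step_arm", "data": {"increments": [{"x": -0.05, "y": 0, "z": 0.05, "wx": 0, "wy": 0, "wz": 0, "jaw": 0}, {"x": -0.05, "y": 0, "z": 0.25, "wx": 0, "wy": 0, "wz": 0, "jaw": 0}, {"x": -0.03, "y": 0, "z": 0.45, "wx": 0, "wy": 0, "wz": 0, "jaw": 0}, {"x": 0, "y": 0, "z": 0.6, "wx": 0, "wy": 0, "wz": 0, "jaw": 0}, {"x": 0, "y": 0, "z": 0.6, "wx": 0, "wy": 0, "wz": 0, "jaw": 0}]}}

```text
clock: 55.9
eef_pos: [0.4846, 0.027, 0.2309]
ee_rot: [0.003, -0.001, 1.0, -0.003]
wrist_force: [-0.6, 1.3, -1.4]
width: 0.0006
grip_force: 0.0
```

```bash
python3 st.py
python3 - <<'E'
from h import *
c=cap("wrist")
print("open tip",proj(c,[[.4795,.026,.085]]),"shut",proj(c,[[.5105,.026,.006]]),proj(c,[[.5315,.09,.1]]))
cv2.imwrite("pics/w10.png",cv2.resize(c["im"][120:245,150:400],None,fx=3,fy=3,interpolation=cv2.INTER_CUBIC))
E
```

```text
55.9 [0.4846 0.027  0.2309] tilt 0.31 yaw 0.17 [-0.6  1.3 -1.4] 0.0006 0.0 [ 1.03  0.11 -1.23  1.82  0.12  1.28  1.35]
open tip [[247.57928322 179.22819433]] shut [[248.19731299 186.09137856]] [[306.13605295 229.25693656]]
```

View pics/w10.png

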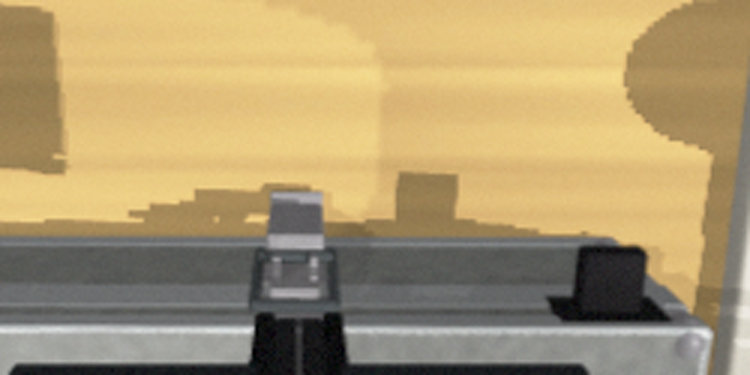

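{"op": "step_arm", "data": {"increments": [{"x": 0, "y": 0.2, "z": 0.2, "wx": 0, "wy": 0, "wz": 0, "jaw": 0.5}, {"x": 0, "y": 0.4, "z": 0.2, "wx": 0, "wy": 0, "wz": 0, "jaw": 0.5}, {"x": -0.1, "y": 0.6, "z": 0.2, "wx": 0, "wy": 0, "wz": 0, "jaw": 0.5}, {"x": -0.2, "y": 0.8, "z": 0.2, "wx": 0, "wy": 0, "wz": 0, "jaw": 0.5}, {"x": -0.3, "y": 1.0, "z": 0.2, "wx": 0, "wy": 0, "wz": 0, "jaw": 0.5}]}}

```text
clock: 56.58
eef_pos: [0.4027, 0.3035, 0.2862]
ee_rot: [-0.001, -0.002, 1.0, -0.003]
wrist_force: [0.8, -0.9, 0.4]
width: 0.0402
grip_force: 0.0
```

{"op": "step_arm", "data": {"increments": [{"x": -0.2, "y": 0.2, "z": 0, "wx": 0, "wy": 0, "wz": 0, "jaw": 0.5}, {"x": -0.4, "y": 0.4, "z": 0, "wx": 0, "wy": 0, "wz": 0, "jaw": 0.5}, {"x": -0.6, "y": 0.6, "z": 0, "wx": 0, "wy": 0, "wz": 0, "jaw": 0.5}, {"x": -0.7, "y": 0.8, "z": 0, "wx": 0, "wy": 0, "wz": 0, "jaw": 0.5}]}}

```text
clock: 57.08
eef_pos: [0.2335, 0.4862, 0.2863]
ee_rot: [0.0, -0.001, 1.0, -0.003]
wrist_force: [1.5, 0.6, 1.4]
width: 0.0436
grip_force: 0.0
```

```bash
python3 st.py
python3 - <<'E'
from h import *
a=cv2.imread("pics/top0.png");b=cap("top","t9.png")["im"]
d=(cv2.absdiff(a,b).max(2)>40).astype(np.uint8)
for q in cv2.findContours(d,cv2.RETR_EXTERNAL,cv2.CHAIN_APPROX_SIMPLE)[0]:
    if cv2.contourArea(q)>6: print(cv2.boundingRect(q))
print(cv2.absdiff(a,b).max(2)[203:222,248:268])
E
```

```text
57.08 [0.2335 0.4862 0.2863] tilt 0.01 yaw 0.16 [1.5 0.6 1.4] 0.0436 0.0 [-0.15  0.29 -1.25  1.62  0.28  1.44  0.15]
(314, 370, 52, 14)
(281, 365, 25, 5)
(0, 343, 58, 41)
(68, 328, 213, 56)
(147, 318, 341, 66)
(401, 246, 20, 20)
(366, 244, 20, 18)
(400, 209, 21, 20)
(369, 207, 21, 20)
(401, 176, 22, 19)
(366, 171, 23, 22)
[[ 6  1  5  7  4  1  2  5  4  1  3  6  2  7  1  3  7  4  5  2]
 [ 5  6  1  1  3  2  8  1  7  2  5  4  8  6  4  4  9  2  5  3]
 [ 5  3  7  4  2  2  2  3  5  4  4  2  2  6  4  6  5  6  2  3]
 [ 3 18  4 11 10 13 13 10 11  5  2  6  7  2  5  9  8  2  6 10]
 [ 4  6  9 20 20  8  6 10  9 12  8  6  9  4  9  3  4  1 11 14]
 [13  8  9 11 14  5 17 23  9  1  5  6  4  2  2  3  8  5 12  5]
 [ 4  9  3  3  3  3  6  6  5  6  7  1  3  5  4  1  4  6  3  5]
 [ 4  9  2  9  5  2  7  2  4  2  1  6  8  5  7  2  3  2  8  3]
 [ 6  3  1  6  2  8  3  2  6  1  2  2  7  4  4  3 13  2  2  6]
 [ 3  4  5  3 11  7  5  2  3  2  6  3  2  2  4  8  2  3  3  2]
 [ 2  3  3  2  5  3  5  2  8  1  1  1  3  3  4  3  5 11  1  2]
 [ 5  6  9  5  3  3  3  4  2  2  7  7  6  2  8  6  5  3  1  4]
 [ 4  2  9  7  6  4  8  6  4  3  4  2  1  4  6  3  2  4  4  9]
 [ 1  4  5  1  4  3  2  5  6  3  8  7  6  5  5  7  3  5  3  4]
 [ 4  4  5  6  6  7  4  4 12  4  4  0  3  4  6  3  3  6  4  2]
 [ 2  3  5  7  8  2  3  6  9  1  3  2  2  4  4  4  1  7  8  8]
 [ 6  6  4  3  5  7  5  3  3  9  3  6  4  3  7  5  3  1  2  3]
 [ 7  5  9  2  4  4  2  4  9  2  2  8  9  7  3  6  8  4  5  3]
 [ 5  6  4  3  3  3  4  5 13  5  4  1  3  6  3  7  7  7  4  4]]
```

Only the six pieces' places and the arm's own shadow differ from the first picture. The lid, latch and bystanders match it.

```bash
python3 -c "
from workcell import manip
print(manip.job_done())"
```

```text
the job is handed in; nothing more can be done
None
```

The job is handed in: all six pieces are in their own cut-outs, the lid is shut and the latch closed, and a final top-camera comparison with the start shows no bystander moved.

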